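Clamp the pepper mill in the one-hand board's ratchet vise

TASK

Stand the pepper mill upright between the two jaws of the one-hand preparation board, so that its top can be unscrewed for a refill. Then turn the board's knob clockwise until the mill is just nipped between both jaws, and give it three more clicks of the ratchet: fewer and the mill would spin, more and the jaws mark the wood. Let go and leave the pawl holding the mill clamped; do not knock over or shift the mug and the sugar jar.

Things in the scene. Friction and masses are not known exactly. Their poses are not given: they have to be found in the camera images.
- pepper_mill: Turned wooden pepper mill, 58 mm across, 170 mm tall, 0.15 to 0.25 kg, standing upright. Origin: centre of its underside; z up along the mill. Its head, a knob 49 mm across, reaches from 123 to 159 mm up, with a small metal nut 12 mm across on top up to 170 mm; gripped by the head it can be carried. The foot is round, radius 29 mm.
- board: Light wooden one-hand preparation board, 360 x 160 mm, top 20 mm above the table, stuck fast to the table. Origin: centre of its underside; x runs along the board from the knob end to the rear jaw, y across, z up. At the knob end a steel ratchet wheel (73 mm across, 37 to 45 mm up) with a black bar knob; a rack under it pushes the moving jaw along +x. Jaws are up to 72 mm high.
- rear_end (a point): Middle of the board's end behind the rear jaw, 20 mm up. The rear jaw is a grey bracket clamped somewhere on its runners (NOT measured, it varies by 22 mm) with a shallow V pad on two coil springs facing the moving jaw. The springs push back with 1.6 N per mm once the mill touches both jaws.
- seat (a point): Middle of the round black mat between the open jaws, on the board's top (20 mm above the table), on its centre line: where the mill's underside is to stand. A mill centred here has at least 7 mm free to the moving jaw and at least 5 mm to the rear V pad, whatever the start. Axes as the board's.
- knob_grip (a point): On the knob's vertical axis, 80 mm above the table: the height to grip the bar. The knob is a black bar 62 mm long (along this point's x axis, which turns with the knob) and 17 mm thick (its y axis), from 58 to 92 mm above the table. It lies 139 mm from the seat, at the knob end.
- knob (a joint): Angle of knob and ratchet wheel, rad, growing CLOCKWISE seen from above; starts at 0 (jaw fully back) to 0.4, ends at 4.9. The jaw advances 12 mm per rad. 20 saw teeth: the pawl clicks every 0.314 rad and then holds the wheel at 0.043 + 0.314 n, n = 0, 1, 2...; go 0.05 rad past that to be sure of the click. It turns back only to the last tooth caught, so the knob may be let go and gripped afresh.
- pawl_post (a point): Top of the pawl's pivot post beside the wheel, 48 mm up. How the knob feels: wound free it takes about 0.02 to 0.05 N m, dipping for a moment as a tooth clicks past. The jaw first slides the mill to the rear pad (about 1 N). Once the mill is nipped between both jaws, each click adds about 6 N of clamping force and 0.072 N m on the knob.
- jaw: Moving jaw: upright grey plate 104 mm wide, 22 to 68 mm above the table, with a flat rubber face, driven by the knob. Origin: on its rubber face, on the board's centre line, at table height; axes as the board's. Wanted force of this jaw on the mill after the three clicks: 12 to 18 N; never above 25 N.
- mug: Dark enamel mug, 88 mm across, 80 mm tall, standing at the right side. Origin: centre of its underside. Leave it alone.
- sugar_jar: Clip-top glass jar with sugar, 121 x 106 x 99 mm, standing at the far left. Origin: about the centre of its underside. Leave it alone.
Things that resemble listed ones, but are neither listed nor needed, are in the scene too. There is more than one size of the pepper_mill; the job needs the largest.

How it is judged (in metres and radians):
On the way, in this order (a step that is already met when the one before it is completed fails the run):
1. the mill stands upright on the board between the jaws, let go (x of pepper_mill in the frame of board between 0 and 0.05 m and y of pepper_mill in the frame of board between -0.025 and 0.025 m and z of pepper_mill in the frame of seat between -0.004 and 0.004 m and angle between pepper_mill's own z axis and vertical below 0.1 rad and contact force between the fingers and pepper_mill below 0.3 N), for 0.2 s.
2. the moving jaw bears on the mill with at least 4 N (contact force between jaw and pepper_mill above 4 N), for 0.1 s.
At the end, for the whole second after the job is handed in: The mill stands upright (within 0.1 rad) on the board (underside within 6 mm of its top), within 25 mm of the board's centre line, clamped: the moving jaw presses on it with 10.5 to 20.5 N, held by the pawl alone, with the knob (below 0.05 rad/s) and mill (below 20 mm/s) at rest (contact force between jaw and pepper_mill between 10.5 and 20.5 N and angle between pepper_mill's own z axis and vertical below 0.1 rad and z of pepper_mill in the frame of seat between -0.005 and 0.006 m and y of pepper_mill in the frame of board between -0.025 and 0.025 m and velocity of joint knob between -0.05 and 0.05 rad/s and linear speed of pepper_mill below 0.02 m/s); the robot touches nothing.
It fails at once if the mill is over-tightened: the jaw presses on it with more than 25 N (contact force between jaw and pepper_mill above 25 N).
It fails at once if the mill falls over (angle between pepper_mill's own z axis and vertical above 0.6 rad).
It fails at once if the mug is shifted by more than 30 mm (distance of mug from where it was at the start of the episode above 0.03 m).
It fails at once if the sugar jar is shifted by more than 30 mm (distance of sugar_jar from where it was at the start of the episode above 0.03 m).
It also fails if it takes over 72 s, if anything falls off the work surface, if the arm or the gripper's body presses on something with over 40 N, if the wrist force passes 120 N, or if a joint passes its speed limit or range.

ROBOT

A 6-joint arm with a two-finger parallel gripper is mounted at the origin on the work surface; the furniture and walls round the work are solid. World frame = base frame: x ahead of the robot, y to its left, z up, the work surface at z = 0. Lengths are in m, angles in degrees, forces in N, time in s.
With the tool pointing down it reaches from about 0.4 to 0.825 m from the base axis. Payload 7 kg.
Tool frame: the origin (TCP) lies midway between the tips of the shut fingers; the grasp point (between the pads) lies 19 mm behind it; x points along the fingers, z is the direction in which the jaws open and shut, and the axes are right-handed (so a half turn about x gives the same grasp; the last joint's range is limited). The gripper opens to 88 mm and grips with 3 to 60 N. Pads are 19 mm wide; open, the fingers measure 130 mm over their backs; the gripper's body (78 mm by 193 mm) begins 47 mm behind the grasp point.
Start: joints at [85.949, 20.546, 0.682, 0, -70.136, -16.507], TCP at [0.237, 0.632, 0.19] pointing down, gripper open.
Joint ranges: [-176.03, 176.03], [-82.01, 121.73], [-58.28, 71.71], [-173.87, 95.51], [-174.79, -0.11], [-173.66, 173.66]. Speed limits (degrees/s): [136.94, 136.94, 172.46, 180, 180, 180].

INTERFACE

Orientations are given as [roll, pitch, yaw] about the fixed x, y, z axes, in that order (R = Rz(yaw) Ry(pitch) Rx(roll)).
In Python, from plant import ctrl gives the robot as it stands.
- The arm moves only by the tool servo_tool, never from a script. Its argument "motion" is a list of rows, each an object with "offset": the shift along the tool's x, y, z in m, a list of three; "roll": the turn about the tool's x in degrees; "claw": the opening, from -1 (shut) to 1 (fully open), so that 0 is half open. In form: [{"offset": [x, y, z], "roll": roll, "claw": claw}, ...]. A call has 1 to 12 rows; each row shifts and turns the commanded pose from where the row before left it, along the tool's axes as they then stand; what a row does not reach is not made up. A row lasts 1/8 s, in which the tool goes at most 62.5 mm and 10.7 degrees, less where a joint would pass 70% of its speed; a pose out of reach is approached as far as the arm can. A call is refused whole if a number of a shift passes 0.0625 or a number of a turn 10.7, either way. A call with a gripper value outside its range is refused whole. The fingers move at their own pace and stop on an object; the grip force is fixed at half the most. Time passes only in rows, so rows that do not move let the fingers close. It gives the time, the measured TCP pose, the force and the opening at its end, in the units of the state.
- ctrl.get_obs(): the state, without advancing time (a new reading comes with each control period).
- ctrl.snapshot(name): name is "side" or "top"; returns a dict with "frame" (420x560x3 uint8, blue, green, red), "z_map" (420x560 float32, m along the optical axis (not along the pixel's ray), 0 where there is no reading), "mtx" (3x3 intrinsics, pixels), "k1" (the pictures are not rectified: a ray, as slopes to the right and down, at radius r is drawn at 1 + k1 r^2 times it, then the intrinsics apply), "extrinsics" (4x4, takes a point from camera to world coordinates). Camera axes: x right, y up, looking along -z (the intrinsics and any distortion apply to the point x, -y, -z); pixel columns grow to the right and rows downward; lengths in m; the calibration is good to about 2 mm. A picture is of the moment at which its call begins.
- ctrl.close_job(): hands the job in, once; it reports no verdict.
The state is a dict: "clock": time; "joint_pos": joint angles; "qvel": joint speeds; "tau": joint torques, N m; "tool_pos": TCP position; "orientation": TCP orientation; "force": force on the tool from outside, world axes, zero at the start; "moment": the same for the moment, N m; "opening": finger opening in m.
Only numpy, scipy, OpenCV 4.12 (cv2) and the standard library are available. Lean on these libraries where they do the work, as an engineer would, in place of code of your own. Each camera call takes 0.05 s, during which the arm holds its last target.

## Working session

There is one attempt and no reset: what is moved stays moved. The work goes in short steps, Python scripts to look and compute and a tool call to move; the robot and the scene stay as the last step left them, time stands still between calls to the robot, and variables do not carry over. Pictures are saved under pics/ and viewed, and the job is handed in when it is done.

Besides the shell and the picture viewer there is one more tool, called by a JSON object that holds its "method" and its "body". servo_tool: Moves the arm, as the interface text tells. Its arguments: {"type":"object","properties":{"motion":{"type":"array"}},"required":["motion"]}

```bash
ls; mkdir -p pics; python3 - <<'E'
from plant import ctrl
import cv2,numpy as np
o=ctrl.get_obs()
for k,v in o.items(): print(k,v)
for n in ("side","top"):
    s=ctrl.snapshot(n); cv2.imwrite(f"pics/{n}0.png",s["frame"]); np.savez(f"{n}0.npz",**s)
    print(n,s["mtx"],s["k1"],s["extrinsics"],(s["z_map"]>0).mean())
E
```

```text
pics
clock 0.0
joint_pos [ 8.59479004e+01  2.05925835e+01  6.33748696e-01 -1.82153373e-02
 -7.01334660e+01 -1.65064059e+01]
qvel [-0.03172639  0.01777825 -0.03381886  0.04212465 -0.00449128  0.02195207]
tau [-7.25881928e-04 -5.82723427e+01  2.93059802e+01  6.99738532e+00
  6.89040593e-03 -1.66713940e-04]
tool_pos [0.23689247 0.63150134 0.18951555]
orientation [   5.99789051   89.9061238  -104.56681889]
force [-0.4205168   0.1522595   0.86639939]
moment [-0.01073065 -0.04838021 -0.02257343]
opening 0.08715139855999074
side [[383.41981536   0.         284.43969601]
 [  0.         383.41981536 206.96881906]
 [  0.           0.           1.        ]] -0.030985549862871567 [[ 0.98807807  0.09051492 -0.12453426  0.34976646]
 [-0.15375352  0.53893753 -0.82819454 -0.94583312]
 [-0.00784777  0.83746844  0.54642934  0.71683211]
 [ 0.          0.          0.          1.        ]] 0.9833545918367347
top [[471.00408126   0.         275.03713479]
 [  0.         471.00408126 214.3011554 ]
 [  0.           0.           1.        ]] 0.0007670319837733643 [[ 1.40295476e-02  9.89332964e-01 -1.44994682e-01  3.09872210e-01]
 [-9.99896024e-01  1.33977372e-02 -5.33306328e-03  8.38040708e-04]
 [-3.33357465e-03  1.45054427e-01  9.89418062e-01  1.47439088e+00]
 [ 0.00000000e+00  0.00000000e+00  0.00000000e+00  1.00000000e+00]] 0.9958078231292516
```

View pics/side0.png

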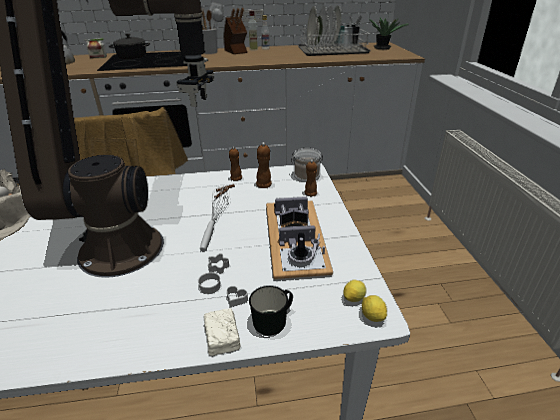

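View pics/top0.png

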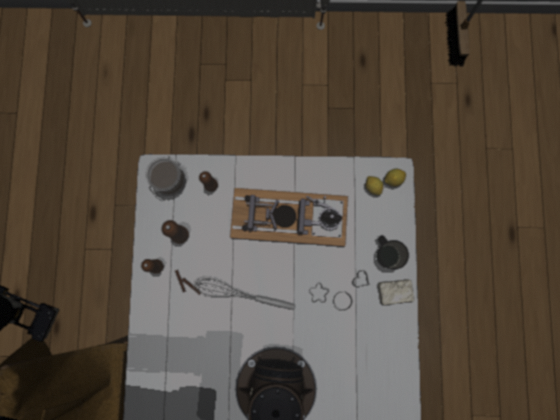

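The three mills are at top (208,180), (173,231) and (152,265). The middle one looks tallest in the side view, at (264,165). The board is at top (290,217), with the knob at the right around (330,217) and the mat at about (284,215).

```bash
cat > h.py <<'E'
import numpy as np,cv2
def load(n): return dict(np.load(f"{n}.npz"))
def ray(s,u,v):
    K=s["mtx"]; p=cv2.undistortPoints(np.array([[[u,v]]],float),K,np.array([float(s["k1"]),0,0,0]))[0,0] if 0 else None
    xd=np.array([(u-K[0,2])/K[0,0],(v-K[1,2])/K[1,1]]); x=xd.copy()
    for _ in range(20): x=xd/(1+float(s["k1"])*(x@x))
    d=np.array([x[0],-x[1],-1.]); E=s["extrinsics"]
    return E[:3,3],E[:3,:3]@d
def onz(s,u,v,z):
    o,d=ray(s,u,v); return o+d*(z-o[2])/d[2]
def depthpt(s,u,v):
    o,d=ray(s,u,v); return o+d*s["z_map"][int(round(v)),int(round(u))]
def tri(s1,a,s2,b):
    o1,d1=ray(s1,*a);o2,d2=ray(s2,*b)
    t=np.linalg.lstsq(np.stack([d1,-d2],1),o2-o1,rcond=None)[0]
    p,q=o1+d1*t[0],o2+d2*t[1]; return (p+q)/2,np.linalg.norm(p-q)
def cloud(s):
    K=s["mtx"];H,W=s["z_map"].shape
    u,v=np.meshgrid(np.arange(W),np.arange(H))
    xd=np.stack([(u-K[0,2])/K[0,0],(v-K[1,2])/K[1,1]],-1);x=xd.copy()
    for _ in range(20): x=xd/(1+float(s["k1"])*(x**2).sum(-1,keepdims=True))
    z=s["z_map"]; P=np.stack([x[...,0]*z,-x[...,1]*z,-z],-1)
    E=s["extrinsics"]; return P@E[:3,:3].T+E[:3,3]
E
python3 - <<'E'
from h import *
t=load("top0");s=load("side0")
for n,m,(a,b,c,d),f in (("t",t,(165,255,130,360),3.4),("s",s,(135,285,220,340),5)):
    im=m["frame"][a:b,c:d]; im=cv2.resize(im,None,fx=f,fy=f,interpolation=cv2.INTER_CUBIC)
    im=cv2.convertScaleAbs(im,alpha=1.6 if n=="t" else 1.2,beta=10)
    cv2.imwrite(f"pics/{n}c0.png",im); print(im.shape)
C=cloud(t)
for (u,v) in ((172,229),(151,265),(206,178),(208,180)):
    w=C[v-14:v+15,u-14:u+15].reshape(-1,3); k=w[w[:,2]>w[:,2].max()-0.012]; print("mill",u,v,w[:,2].max(),k.mean(0),len(k))
print(C[216,284],C[300,200])
E
```

```text
(306, 782, 3)
(750, 600, 3)
mill 172 229 1.474390882118237 [3.09872210e-01 8.38040708e-04 1.47439088e+00] 3
mill 151 265 1.474390882118237 [3.09872210e-01 8.38040708e-04 1.47439088e+00] 6
mill 206 178 1.474390882118237 [3.09872210e-01 8.38040708e-04 1.47439088e+00] 2
mill 208 180 1.474390882118237 [3.09872210e-01 8.38040708e-04 1.47439088e+00] 2
[ 0.51786924 -0.01933518  0.02112473] [ 0.25573813  0.23659475 -0.00144757]
```

```bash
sleep 1
```

```text
(no output)
```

View pics/tc0.png

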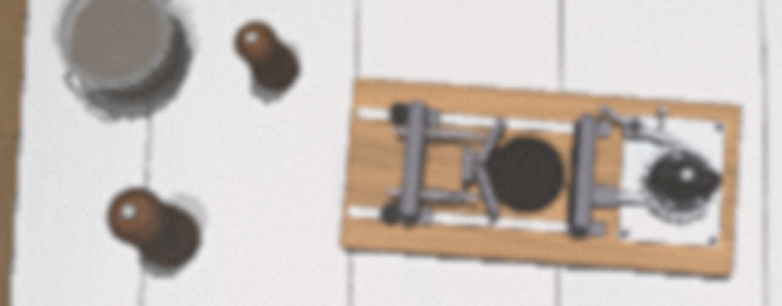

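View pics/sc0.png

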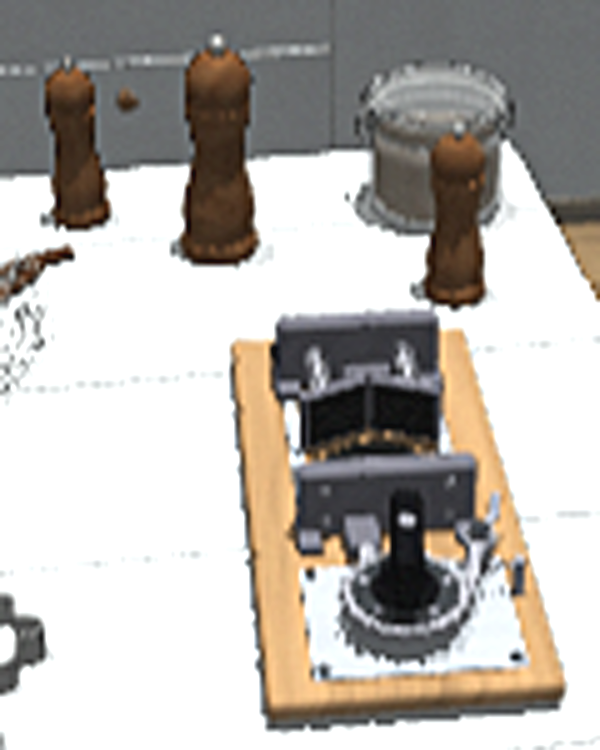

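The big mill's head is at top-crop (132,213), with its nut at about (127,211). In the side crop the nut is at (217,42). The mat is an ellipse at top-crop (524,173). The knob bar seems to lie roughly along board x in the top crop.

```bash
python3 - <<'E'
from h import *
t=load("top0");s=load("side0")
def T(u,v): return (130+(u+.5)/3.4-.5,165+(v+.5)/3.4-.5)
def S(u,v): return (220+(u+.5)/5-.5,135+(v+.5)/5-.5)
print("nut",tri(t,T(128,211),s,S(217,42)))
print("small",tri(t,T(258,34),s,S(459,130)))
C=cloud(t);Cs=cloud(s)
ok=t["z_map"]>0; oks=s["z_map"]>0
for nm,Cl,o in (("t",C,ok),("s",Cs,oks)):
    P=Cl[o]; 
    for c in ((0.49,0.235),(0.6,0.15),(0.42,0.29)):
        m=(np.hypot(P[:,0]-c[0],P[:,1]-c[1])<0.06)&(P[:,2]>0.01)&(P[:,2]<0.25)
        Q=P[m]
        if len(Q)==0: print(nm,c,"none");continue
        zz=Q[:,2].max(); print(nm,c,len(Q),"zmax",zz)
        for lo,hi in ((0.125,0.157),(0.157,.18),(0.0,0.03)):
            k=Q[(Q[:,2]>lo)&(Q[:,2]<hi)]
            if len(k): print("  ",lo,hi,len(k),k.min(0),k.max(0))
# board corners from wood colour in top
hsv=cv2.cvtColor(t["frame"],cv2.COLOR_BGR2HSV)
m=((hsv[...,0]>8)&(hsv[...,0]<22)&(hsv[...,1]>90)&(hsv[...,2]>90)).astype(np.uint8)
m[:,:200]=0;m[:,360:]=0;m[:180]=0;m[255:]=0
m=cv2.morphologyEx(m,cv2.MORPH_OPEN,np.ones((2,2)))
cs,_=cv2.findContours(m,cv2.RETR_EXTERNAL,cv2.CHAIN_APPROX_NONE)
c=max(cs,key=cv2.contourArea); r=cv2.minAreaRect(c); b=cv2.boxPoints(r); print(b)
W=np.array([onz(t,u,v,0.02) for u,v in b]); print(W, W.mean(0)); 
print("sides",[np.linalg.norm(W[i]-W[i-1]) for i in range(4)])
# mat
g=t["frame"].max(-1); mm=((g<45)).astype(np.uint8); mm[:,:258]=0;mm[:,297]=0;mm[:,297:]=0;mm[:195]=0;mm[235:]=0
cs,_=cv2.findContours(mm,cv2.RETR_EXTERNAL,cv2.CHAIN_APPROX_NONE);c=max(cs,key=cv2.contourArea)
e=cv2.fitEllipse(c);print(e, onz(t,*e[0],0.02))
print("mat drawn by hand",onz(t,*T(524,173),0.02))
print("knob top", onz(t,*T(685,180),0.092))
E
```

```text
nut (array([0.46313227, 0.30866834, 0.16702673]), np.float64(0.0016122324510739509))
small (array([0.61979647, 0.21259327, 0.13205427]), np.float64(0.001908137855572334))
t (0.49, 0.235) 92 zmax 0.15419757805090217
   0.125 0.157 29 [0.45567715 0.28135886 0.1319226 ] [0.478893   0.29253791 0.15419758]
   0.0 0.03 17 [0.45107894 0.27840748 0.01157689] [0.50867952 0.28981736 0.02607842]
t (0.6, 0.15) 362 zmax 0.12813659915566533
   0.125 0.157 2 [0.61231656 0.20585679 0.1255904 ] [0.62071532 0.2059329  0.1281366 ]
   0.0 0.03 256 [0.54117211 0.09132892 0.01062566] [0.63139735 0.20997024 0.02930721]
t (0.42, 0.29) 417 zmax 0.17268956707896566
   0.125 0.157 146 [0.4356806  0.28135886 0.1319226 ] [0.478893   0.32856283 0.15693542]
   0.157 0.18 76 [0.44537178 0.28864158 0.15705435] [0.47698996 0.3199392  0.17268957]
   0.0 0.03 45 [0.41393654 0.27840748 0.01004517] [0.47346917 0.33366134 0.0270622 ]
s (0.49, 0.235) 185 zmax 0.15143553196450188
   0.125 0.157 47 [0.45259688 0.27789131 0.12620546] [0.48216236 0.29293435 0.15143553]
   0.0 0.03 35 [0.45438447 0.27516222 0.01163904] [0.48284
[... 516 characters left out ...]
7914129 0.31435372 0.02979962]
[[231.50829 240.34253]
 [234.08562 191.37292]
 [347.50824 197.34253]
 [344.9309  246.31213]]
[[ 0.43968459  0.14231862  0.02      ]
 [ 0.59411768  0.13844881  0.02      ]
 [ 0.57982479 -0.21779986  0.02      ]
 [ 0.4260168  -0.20857263  0.02      ]] [ 0.50991097 -0.03640126  0.02      ]
sides [np.float64(0.35115733348650785), np.float64(0.15448156495866408), np.float64(0.3565352725833765), np.float64(0.15408452531886208)]
((283.91046142578125, 215.6844024658203), (19.808996200561523, 21.15650177001953), 109.02912139892578) [ 0.51902082 -0.01906033  0.02      ]
mat drawn by hand [ 0.51950308 -0.01860019  0.02      ]
knob top [ 0.5048648  -0.15795204  0.092     ]
```

```bash
cat >> h.py <<'E'
def proj(s,P):
    E=s["extrinsics"];p=E[:3,:3].T@(np.asarray(P,float)-E[:3,3]);x=np.array([p[0],-p[1]])/-p[2]
    x=x*(1+float(s["k1"])*(x@x));K=s["mtx"];return np.array([K[0,0]*x[0]+K[0,2],K[1,1]*x[1]+K[1,2]])
E
python3 - <<'E'
from h import *
t=load("top0");s=load("side0")
f=6
a,b,c,d=185,255,225,355
im=cv2.resize(t["frame"][a:b,c:d],None,fx=f,fy=f,interpolation=cv2.INTER_CUBIC)
im=cv2.convertScaleAbs(im,alpha=1.8,beta=10)
cv2.imwrite("pics/tz1.png",im)
a,b,c,d=190,285,260,340
im=cv2.resize(s["frame"][a:b,c:d],None,fx=f,fy=f,interpolation=cv2.INTER_CUBIC)
cv2.imwrite("pics/sz1.png",im)
# edges: sub-pixel board/white boundary by saturation, columnwise
sat=cv2.cvtColor(t["frame"],cv2.COLOR_BGR2HSV)[...,1].astype(float)
def cross(pr,th,rev=False):
    i=np.where((pr[:-1]-th)*(pr[1:]-th)<0)[0]
    if len(i)==0: return None
    i=i[-1] if rev else i[0]; return i+(th-pr[i])/(pr[i+1]-pr[i])
up=[];lo=[]
for u in range(240,342,4):
    k=cross(sat[180:215,u],65); l=cross(sat[218:256,u],65,True)
    if k: up.append(onz(t,u,180+k,.02)[:2])
    if l: lo.append(onz(t,u,218+l,.01)[:2])
lf=[];rt=[]
for v in range(202,240,4):
    k=cross(sat[v,222:250],65); l=cross(sat[v,330:356],65,True)
    if k: lf.append(onz(t,222+k,v,.02)[:2])
    if l: rt.append(onz(t,330+l,v,.02)[:2])
for n,q in (("far",up),("near",lo)):
    q=np.array(q); p=np.polyfit(q[:,1],q[:,0],1); r=q[:,0]-np.polyval(p,q[:,1]); print(n,p,np.degrees(np.arctan(p[0])),r.std(),np.polyval(p,-.02))
for n,q in (("rear",lf),("knob",rt)):
    q=np.array(q); p=np.polyfit(q[:,0],q[:,1],1); r=q[:,1]-np.polyval(p,q[:,0]); print(n,p,np.degrees(np.arctan(p[0])),r.std(),np.polyval(p,.515))
E
```

```text
far [0.05830419 0.59626731] 3.336806274206841 0.004151298025162549 0.5951012273256656
near [0.05998807 0.4409439 ] 3.432949144703193 0.00024012876509225603 0.43974413382702254
rear [0.05854499 0.11184457] 3.350556148169472 0.006767343393598238 0.14199524155045673
knob [-0.05889082 -0.1821435 ] -3.3703030761642108 0.00018783420044729947 -0.21247227197686128
```

```bash
sleep 1
```

```text
(no output)
```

View pics/tz1.png

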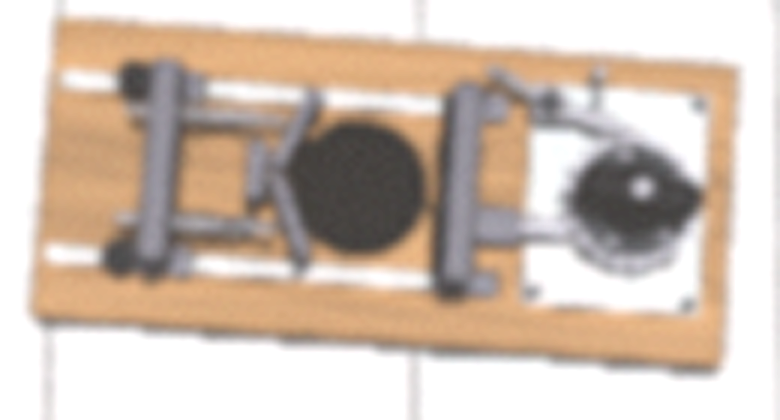

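View pics/sz1.png

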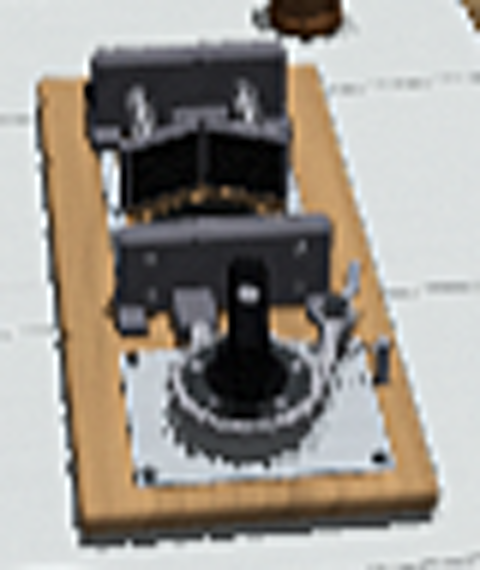

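The board yaw comes out at about 86.6° from the edges. The mat is at (0.519, -0.019), and the edge centre line gives x = 0.5175, which agrees. The bar lies roughly along board x, spanning zoom (575..702, 195). Next I'll refine the mill, its neighbours and the bar direction.

```bash
cat >> h.py <<'E'
from scipy.spatial.transform import Rotation as Ro
def toolR(o): return Ro.from_euler('xyz',o["orientation"],degrees=True).as_matrix()
def go(o,target,opendir_deg):
    """tool-axis offset and roll from present measured pose to target TCP, jaw axis at world angle (mod 180)"""
    R=toolR(o); d=np.asarray(target)-o["tool_pos"]
    z=R[:,2]; cur=np.degrees(np.arctan2(z[1],z[0]))
    # positive roll about down axis => clockwise from above => heading decreases
    dr=(cur-opendir_deg+90)%180-90
    return R.T@d,dr,cur
E
python3 - <<'E'
from h import *
t=load("top0");s=load("side0")
# brown head contours
for n,m,box in (("t",t,(160,280,135,225)),("s",s,(140,205,220,325))):
    hsv=cv2.cvtColor(m["frame"],cv2.COLOR_BGR2HSV); a,b,c,d=box
    k=(((hsv[...,0]<14)|(hsv[...,0]>172))&(hsv[...,1]>90)).astype(np.uint8); q=np.zeros_like(k); q[a:b,c:d]=k[a:b,c:d]
    cs,_=cv2.findContours(q,cv2.RETR_EXTERNAL,cv2.CHAIN_APPROX_NONE)
    for e in cs:
        if cv2.contourArea(e)>40: print(n,cv2.boundingRect(e),cv2.contourArea(e))
for w in (("head",(168.5,227.8),.145),):
    print(w, onz(t,*w[1],w[2]))
print("other mill",onz(t,148,265,.12),"jar",onz(t,165,178,.09))
# top: large-mill head left/top silhouettes
C=cloud(t);P=C[t["z_map"]>0];m=(P[:,2]>.128)&(P[:,2]<.175)&(np.hypot(P[:,0]-.46,P[:,1]-.306)<.05);Q=P[m]
hull=cv2.minEnclosingCircle(Q[:,:2].astype(np.float32));print("enclosing",hull)
C=cloud(s);P=C[s["z_map"]>0];m=(P[:,2]>.128)&(P[:,2]<.155)&(np.hypot(P[:,0]-.46,P[:,1]-.306)<.05);Q=P[m]
A=np.c_[2*Q[:,:2],np.ones(len(Q))];x=np.linalg.lstsq(A,(Q[:,:2]**2).sum(1),rcond=None)[0];print("side circ fit",x[:2],np.sqrt(x[2]+x[:2]@x[:2]),len(Q))
# knob bar: points z .08-.1
C=cloud(t);P=C;ok=(t["z_map"]>0)&(P[...,2]>.075)&(P[...,2]<.105)&(np.hypot(P[...,0]-.511,P[...,1]+.158)<.05)
Q=P[ok];print(len(Q),Q.mean(0)); c=cv2.minAreaRect(Q[:,:2].astype(np.float32)); print(c)
u,S_,V=np.linalg.svd(Q[:,:2]-Q[:,:2].mean(0),full_matrices=False);print("pca",np.degrees(np.arctan2(V[0,1],V[0,0])),S_)
E
python3 - <<'E'
from h import *
from plant import ctrl
o=ctrl.get_obs();print(toolR(o).round(3))
E
```

```text
t (142, 260, 12, 11) 77.5
t (163, 222, 13, 13) 121.5
t (200, 172, 11, 11) 67.0
s (305, 161, 12, 35) 245.5
s (229, 149, 13, 32) 184.5
s (257, 145, 14, 43) 436.5
('head', (168.5, 227.8), 0.145) [0.46180701 0.31029258 0.145     ]
other mill [0.3567114 0.3698222 0.12     ] jar [0.61857689 0.34068682 0.09      ]
enclosing ((0.46057507395744324, 0.3062373995780945), 0.02502906136214733)
side circ fit [0.46240213 0.30041212] 0.017354502680033575 112
133 [ 0.50817492 -0.16033043  0.09078391]
((0.5093361139297485, -0.16044582426548004), (0.06182698905467987, 0.01792456954717636), 79.96244049072266)
pca -99.16340825741757 [0.20456394 0.05960073]
[[-0.     0.936 -0.351]
 [-0.001 -0.351 -0.936]
 [-1.     0.     0.001]]
```

```bash
python3 - <<'E'
from h import *
from plant import ctrl
o=ctrl.get_obs();print(go(o,[.462,.308,.23],86.6))
E
```

```text
(array([-0.04000149,  0.32442951,  0.22393946]), np.float64(-17.162788346725335), np.float64(-110.56278834672536))
```

{"method": "servo_tool", "body": {"motion": [{"offset": [-0.04, 0, 0], "roll": 0, "claw": 1}, {"offset": [0, 0.0405, 0.028], "roll": 0, "claw": 1}, {"offset": [0, 0.0405, 0.028], "roll": 0, "claw": 1}, {"offset": [0, 0.0405, 0.028], "roll": 0, "claw": 1}, {"offset": [0, 0.0405, 0.028], "roll": 0, "claw": 1}, {"offset": [0, 0.0405, 0.028], "roll": 0, "claw": 1}, {"offset": [0, 0.0405, 0.028], "roll": 0, "claw": 1}, {"offset": [0, 0.0405, 0.028], "roll": 0, "claw": 1}, {"offset": [0, 0.0405, 0.028], "roll": 0, "claw": 1}, {"offset": [0, 0, 0], "roll": -8.6, "claw": 1}, {"offset": [0, 0, 0], "roll": -8.6, "claw": 1}, {"offset": [0, 0, 0], "roll": 0, "claw": 1}]}}

```text
clock: 1.6
tool_pos: [0.4617, 0.3081, 0.2302]
orientation: [-47.3, 90.0, -140.8]
force: [-0.4, -0.5, -0.3]
opening: 0.0875
```

```bash
python3 - <<'E'
from h import *
from plant import ctrl
o=ctrl.get_obs();print(o["tool_pos"],o["joint_pos"],o["force"],o["moment"],go(o,[.462,.308,.122],86.6))
for n in ("side","top"):
    s=ctrl.snapshot(n); np.savez(f"{n}1.npz",**s)
    f=s["frame"]; f=f[80:220,190:340] if n=="side" else f[170:290,110:260]
    cv2.imwrite(f"pics/{n}1.png",cv2.convertScaleAbs(cv2.resize(f,None,fx=4,fy=4,interpolation=cv2.INTER_CUBIC),alpha=1.4))
E
```

```text
[0.46169586 0.30812994 0.23015848] [ 5.39265363e+01  7.89341852e+00 -1.10331895e+01 -9.09200925e-03
 -7.11061896e+01  3.26330520e+01] [-0.35027487 -0.46930887 -0.2780817 ] [-0.01604208  0.00797354  0.00356759] (array([1.08158374e-01, 3.58459518e-04, 6.80497786e-05]), np.float64(-0.043353282539669635), np.float64(-93.44335328253968))
```

```bash
sleep 1
```

```text
(no output)
```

View pics/side1.png

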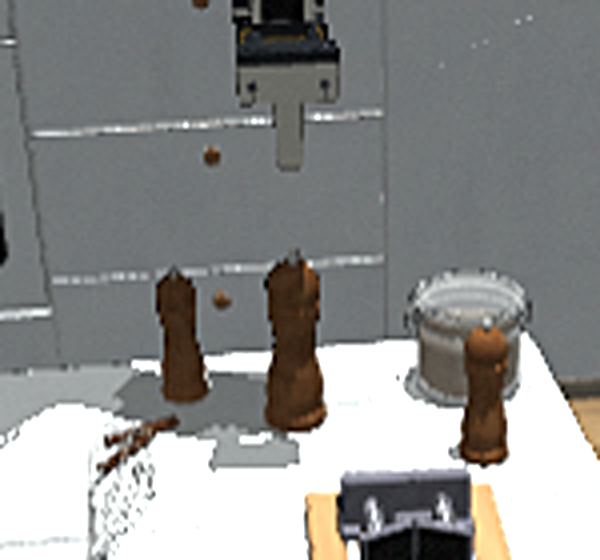

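The finger at (289,165) hangs over the big mill at (295,258). I'll check that against the projected TCP.

```bash
python3 - <<'E'
from h import *
s=load("side1")
for P in ((.4617,.3081,.23),(.4617,.258,.23),(.462,.308,.17),(.462,.308,.14),(.462,.308,0)): print(P,(proj(s,P)-[190,80])*4)
E
```

```text
(0.4617, 0.3081, 0.23) [286.72360942 184.72555695]
(0.4617, 0.258, 0.23) [292.98687896 206.54709114]
(0.462, 0.308, 0.17) [289.77198359 249.40441146]
(0.462, 0.308, 0.14) [291.07277642 280.60387238]
(0.462, 0.308, 0) [296.78344737 417.01214787]
```

```bash
python3 - <<'E'
from h import *
s=load("side1");C=cloud(s)
for v in (100,110,115,118,120,121,122,123): 
    print(v,[C[v,u].round(3).tolist() for u in (261,263)])
t=load("top1");C=cloud(t);P=C[t["z_map"]>0];m=(P[:,2]>.19)&(P[:,2]<.30)&(np.hypot(P[:,0]-.46,P[:,1]-.306)<.15)
print(P[m].min(0),P[m].max(0),m.sum())
E
```

```text
100 [[0.455, 0.224, 0.348], [0.461, 0.218, 0.349]]
110 [[0.456, 0.246, 0.309], [0.463, 0.246, 0.308]]
115 [[0.456, 0.247, 0.292], [0.462, 0.249, 0.291]]
118 [[0.455, 0.248, 0.281], [0.461, 0.244, 0.282]]
120 [[0.456, 0.254, 0.272], [0.461, 0.246, 0.275]]
121 [[0.455, 0.25, 0.271], [0.461, 0.248, 0.271]]
122 [[0.455, 0.248, 0.268], [0.461, 0.25, 0.267]]
123 [[0.573, 1.596, -0.247], [0.588, 1.608, -0.252]]Traceback (most recent call last):
  File "<stdin>", line 6, in <module>
    return umr_minimum(a, axis, None, out, keepdims, initial, where)
ValueError: zero-size array to reduction operation minimum which has no identity
```

View pics/top1.png

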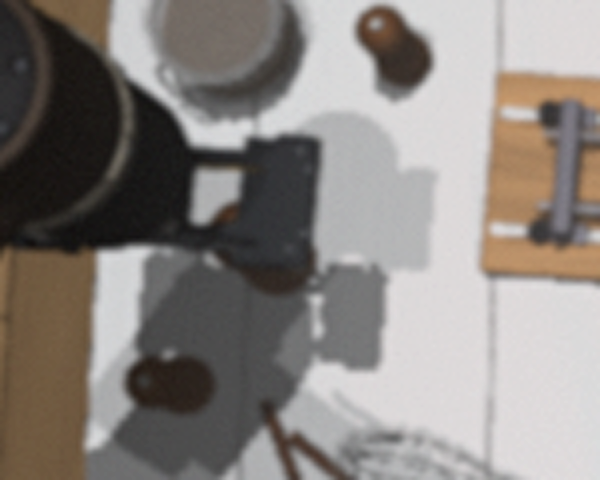

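The near fingertip reads z = 0.267 with the TCP at 0.230. The tips may retract as the gripper opens, so I'll test by closing in the air.

{"method": "servo_tool", "body": {"motion": [{"offset": [0, 0, 0], "roll": 0, "claw": -0.1}, {"offset": [0, 0, 0], "roll": 0, "claw": -0.1}, {"offset": [0, 0, 0], "roll": 0, "claw": -0.1}, {"offset": [0, 0, 0], "roll": 0, "claw": -0.1}, {"offset": [0, 0, 0], "roll": 0, "claw": -0.1}]}}

```text
clock: 2.33
tool_pos: [0.4617, 0.3085, 0.2305]
orientation: [53.6, 90.0, -39.8]
force: [-0.5, 0.8, -0.9]
opening: 0.0435
```

```bash
cat > fin.py <<'E'
from h import *
from plant import ctrl
import sys
o=ctrl.get_obs();print(o["tool_pos"],o["opening"])
s=ctrl.snapshot("side");np.savez("sideF.npz",**s)
C=cloud(s)
f=s["frame"][80:220,190:340]
cv2.imwrite(f"pics/{sys.argv[1]}.png",cv2.convertScaleAbs(cv2.resize(f,None,fx=4,fy=4,interpolation=cv2.INTER_CUBIC),alpha=1.4))
for v in range(105,140,2): print(v,[C[v,u].round(3).tolist() for u in (261,263,265)])
E
python3 fin.py f1
```

```text
[0.46173741 0.30848282 0.23046245] 0.04346915865625146
105 [[0.454, 0.216, 0.335], [0.46, 0.218, 0.334], [0.467, 0.218, 0.333]]
107 [[0.458, 0.268, 0.311], [0.465, 0.265, 0.312], [0.605, 1.603, -0.137]]
109 [[0.458, 0.264, 0.306], [0.465, 0.267, 0.304], [0.605, 1.608, -0.153]]
111 [[0.458, 0.266, 0.298], [0.464, 0.265, 0.298], [0.604, 1.603, -0.165]]
113 [[0.458, 0.269, 0.291], [0.464, 0.271, 0.29], [0.471, 0.272, 0.289]]
115 [[0.458, 0.274, 0.282], [0.464, 0.27, 0.283], [0.471, 0.271, 0.282]]
117 [[0.458, 0.274, 0.275], [0.464, 0.268, 0.277], [0.471, 0.27, 0.276]]
119 [[0.457, 0.27, 0.27], [0.464, 0.271, 0.269], [0.47, 0.27, 0.269]]
121 [[0.574, 1.599, -0.233], [0.588, 1.605, -0.236], [0.601, 1.593, -0.233]]
123 [[0.573, 1.599, -0.248], [0.585, 1.582, -0.242], [0.601, 1.598, -0.249]]
125 [[0.572, 1.594, -0.26], [0.586, 1.596, -0.262], [0.601, 1.604, -0.266]]
127 [[0.572, 1.595, -0.275], [0.587, 1.609, -0.282], [0.599, 1.588, -0.275]]
129 [[0.572, 1.611, -0.296], [0.586, 1.603, -0.294], [0.6, 1.604, -0.295]]
131 [[0.571, 1.6, -0.307], [0.585, 1.599, -0.307], [0.599, 1.6, -0.309]]
133 [[0.569, 1.592, -0.318], [0.585, 1.609, -0.326], [0.597, 1.589, -0.319]]
135 [[0.57, 1.603, -0.338], [0.583, 1.593, -0.335], [0.597, 1.593, -0.336]]
137 [[0.569, 1.602, -0.353], [0.583, 1.599, -0.353], [0.597, 1.593, -0.351]]
139 [[0.57, 1.616, -0.374], [0.583, 1.609, -0.372], [0.597, 1.603, -0.371]]
```

```bash
sleep 1
```

```text
(no output)
```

View pics/f1.png

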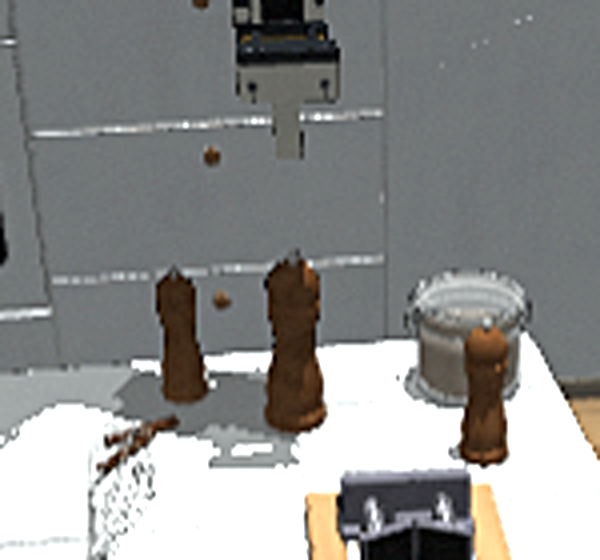

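The tips read about 37 mm higher than the reported TCP, whatever the opening. I'll descend to a height that is safe either way and compare against the mill itself.

{"method": "servo_tool", "body": {"motion": [{"offset": [0, 0, 0], "roll": 0, "claw": 1}, {"offset": [0, 0, 0], "roll": 0, "claw": 1}, {"offset": [0, 0, 0], "roll": 0, "claw": 1}, {"offset": [0.036, 0, 0], "roll": 0, "claw": 1}, {"offset": [0.036, 0, 0], "roll": 0, "claw": 1}, {"offset": [0.036, 0, 0], "roll": 0, "claw": 1}, {"offset": [0, 0, 0], "roll": 0, "claw": 1}]}}

```text
clock: 3.25
tool_pos: [0.4604, 0.3069, 0.1202]
orientation: [-37.0, 89.7, -130.4]
force: [-0.6, -0.2, -0.5]
opening: 0.0875
```

```bash
python3 fin.py f2 | head -1;python3 - <<'E'
from h import *
from plant import ctrl
s=load("sideF");C=cloud(s)
for v in range(125,190,2): print(v,[C[v,u].round(3).tolist() for u in (261,263,265)])
t=ctrl.snapshot("top"); np.savez("top2.npz",**t)
E
```

```text
[0.46041    0.30691842 0.12016549] 0.08745721107635723
125 [[0.453, 0.228, 0.265], [0.459, 0.226, 0.265], [0.466, 0.23, 0.263]]
127 [[0.451, 0.21, 0.266], [0.457, 0.212, 0.264], [0.463, 0.21, 0.265]]
129 [[0.45, 0.207, 0.26], [0.457, 0.212, 0.258], [0.463, 0.208, 0.259]]
131 [[0.45, 0.211, 0.252], [0.457, 0.211, 0.251], [0.463, 0.213, 0.25]]
133 [[0.451, 0.218, 0.242], [0.457, 0.217, 0.242], [0.464, 0.218, 0.241]]
135 [[0.451, 0.224, 0.233], [0.457, 0.22, 0.234], [0.463, 0.216, 0.235]]
137 [[0.45, 0.22, 0.227], [0.456, 0.215, 0.229], [0.463, 0.222, 0.226]]
139 [[0.452, 0.239, 0.212], [0.458, 0.237, 0.213], [0.465, 0.237, 0.212]]
141 [[0.452, 0.244, 0.203], [0.458, 0.239, 0.205], [0.465, 0.24, 0.204]]
143 [[0.451, 0.244, 0.196], [0.458, 0.245, 0.195], [0.465, 0.244, 0.195]]
145 [[0.451, 0.245, 0.188], [0.458, 0.245, 0.188], [0.465, 0.245, 0.187]]
147 [[0.451, 0.246, 0.18], [0.458, 0.249, 0.179], [0.465, 0.248, 0.179]]
149 [[0.451, 0.249, 0.172], [0.458, 0.252, 0.17], [0.464, 0.245, 0.172]]
151 [[0.45, 0.244, 0.167], [0.457, 0.243, 0.167], [0.464, 0.246, 0.165]]
153 [[0.45, 0.249, 0.15
[... 672 characters left out ...]
, 0.291, 0.065], [0.465, 0.286, 0.067]]
173 [[0.45, 0.287, 0.06], [0.457, 0.285, 0.061], [0.465, 0.288, 0.058]]
175 [[0.45, 0.287, 0.052], [0.457, 0.285, 0.052], [0.464, 0.283, 0.053]]
177 [[0.45, 0.288, 0.043], [0.457, 0.285, 0.044], [0.464, 0.282, 0.045]]
179 [[0.449, 0.286, 0.036], [0.456, 0.28, 0.039], [0.464, 0.284, 0.035]]
181 [[0.449, 0.283, 0.029], [0.456, 0.287, 0.026], [0.463, 0.282, 0.028]]
183 [[0.449, 0.288, 0.018], [0.456, 0.284, 0.019], [0.463, 0.283, 0.019]]
185 [[0.448, 0.284, 0.012], [0.455, 0.279, 0.014], [0.462, 0.281, 0.012]]
187 [[0.447, 0.281, 0.005], [0.454, 0.278, 0.006], [0.462, 0.28, 0.004]]
189 [[0.446, 0.269, 0.004], [0.453, 0.265, 0.005], [0.461, 0.273, -0.001]]
```

```bash
sleep 1
```

```text
(no output)
```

View pics/f2.png

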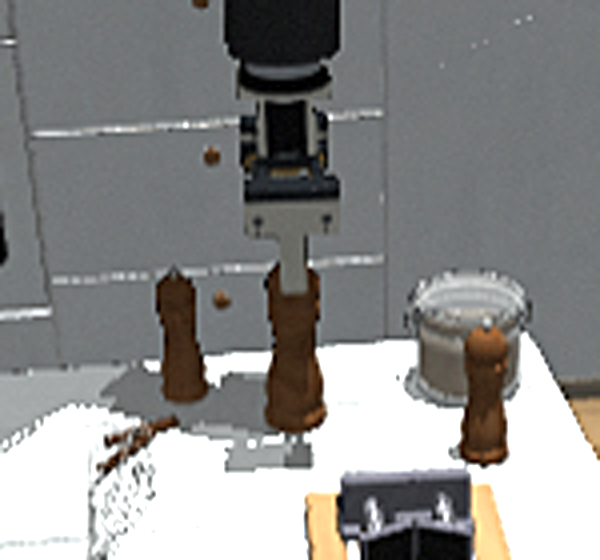

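The picture confirms it: the finger tip at (293,292) only just overlaps the head (z about 0.156), and the body's lower edge at z ≈ 0.222 is well above the nut. The reported z is about 36 mm too low. I'll descend a further 34 mm in two parts, watching the force.

{"method": "servo_tool", "body": {"motion": [{"offset": [0.01, 0, 0], "roll": 0, "claw": 1}, {"offset": [0.01, 0, 0], "roll": 0, "claw": 1}, {"offset": [0, 0, 0], "roll": 0, "claw": 1}]}}

```text
clock: 3.72
tool_pos: [0.4613, 0.3081, 0.1018]
orientation: [-41.5, 89.9, -134.8]
force: [-0.6, -0.0, 0.5]
opening: 0.0878
```

{"method": "servo_tool", "body": {"motion": [{"offset": [0.006, 0, 0], "roll": 0, "claw": 1}, {"offset": [0.006, 0, 0], "roll": 0, "claw": 1}, {"offset": [0, 0, 0], "roll": 0, "claw": 1}]}}

```text
clock: 4.1
tool_pos: [0.4615, 0.3082, 0.0899]
orientation: [-36.0, 89.9, -129.4]
force: [-0.3, -0.1, 0.3]
opening: 0.0878
```

```bash
python3 fin.py f3 | head -1;python3 - <<'E'
from h import *
s=load("sideF");C=cloud(s)
for v in range(133,180,2): print(v,[C[v,u].round(3).tolist() for u in (261,263,265)])
E
```

```text
[0.46148643 0.30816954 0.08986807] 0.08778151452526145
133 [[0.453, 0.243, 0.232], [0.459, 0.237, 0.234], [0.465, 0.236, 0.234]]
135 [[0.451, 0.223, 0.233], [0.457, 0.222, 0.233], [0.464, 0.222, 0.233]]
137 [[0.449, 0.211, 0.231], [0.456, 0.209, 0.232], [0.462, 0.212, 0.23]]
139 [[0.45, 0.216, 0.222], [0.456, 0.212, 0.223], [0.462, 0.213, 0.222]]
141 [[0.449, 0.217, 0.215], [0.455, 0.208, 0.218], [0.462, 0.211, 0.217]]
143 [[0.449, 0.22, 0.206], [0.456, 0.223, 0.204], [0.462, 0.218, 0.206]]
145 [[0.449, 0.217, 0.201], [0.455, 0.217, 0.2], [0.462, 0.218, 0.199]]
147 [[0.449, 0.219, 0.193], [0.456, 0.222, 0.191], [0.462, 0.222, 0.19]]
149 [[0.45, 0.243, 0.175], [0.457, 0.241, 0.175], [0.463, 0.237, 0.176]]
151 [[0.45, 0.244, 0.167], [0.457, 0.241, 0.167], [0.464, 0.243, 0.166]]
153 [[0.45, 0.249, 0.157], [0.457, 0.249, 0.157], [0.464, 0.251, 0.155]]
155 [[0.45, 0.244, 0.152], [0.457, 0.248, 0.15], [0.463, 0.246, 0.15]]
157 [[0.45, 0.25, 0.142], [0.457, 0.249, 0.141], [0.463, 0.246, 0.142]]
159 [[0.449, 0.247, 0.135], [0.456, 0.249, 0.134], [0.463, 0.248, 0.134]]
161 [[0.452, 0.29, 0.107], [0.459, 0.286, 0.108], [0.466, 0.285, 0.108]]
163 [[0.453, 0.296, 0.096], [0.459, 0.288, 0.099], [0.466, 0.287, 0.099]]
165 [[0.452, 0.291, 0.09], [0.459, 0.292, 0.089], [0.466, 0.293, 0.088]]
167 [[0.452, 0.297, 0.079], [0.459, 0.293, 0.081], [0.466, 0.29, 0.081]]
169 [[0.451, 0.288, 0.076], [0.458, 0.288, 0.075], [0.465, 0.288, 0.074]]
171 [[0.451, 0.289, 0.067], [0.458, 0.288, 0.067], [0.465, 0.289, 0.066]]
173 [[0.451, 0.293, 0.057], [0.458, 0.287, 0.059], [0.465, 0.289, 0.058]]
175 [[0.45, 0.288, 0.051], [0.457, 0.286, 0.052], [0.464, 0.283, 0.052]]
177 [[0.449, 0.281, 0.047], [0.457, 0.284, 0.044], [0.464, 0.284, 0.044]]
179 [[0.449, 0.288, 0.034], [0.456, 0.28, 0.038], [0.463, 0.283, 0.036]]
```

```bash
sleep 1
```

```text
(no output)
```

View pics/f3.png

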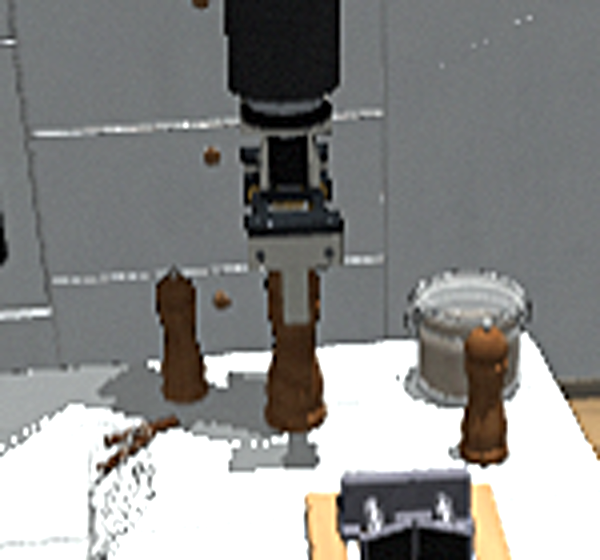

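The tip is now at about z 0.13, the finger is centred on the mill (295 against 296), and the body edge is at 0.188. I'll go 5 mm lower and then close.

{"method": "servo_tool", "body": {"motion": [{"offset": [0.005, 0, 0], "roll": 0, "claw": 1}, {"offset": [0, 0, 0], "roll": 0, "claw": 0.4}, {"offset": [0, 0, 0], "roll": 0, "claw": -0.2}, {"offset": [0, 0, 0], "roll": 0, "claw": -0.5}, {"offset": [0, 0, 0], "roll": 0, "claw": -1}, {"offset": [0, 0, 0], "roll": 0, "claw": -1}, {"offset": [0, 0, 0], "roll": 0, "claw": -1}, {"offset": [0, 0, 0], "roll": 0, "claw": -1}]}}

```text
clock: 5.15
tool_pos: [0.4618, 0.3085, 0.0855]
orientation: [109.3, 90.0, 16.0]
force: [0.1, 0.1, 0.5]
opening: 0.0472
```

```bash
python3 fin.py f4 | head -1
```

```text
[0.46180618 0.30850239 0.08553676] 0.047157799078204575
```

```bash
sleep 1
```

View pics/f4.png

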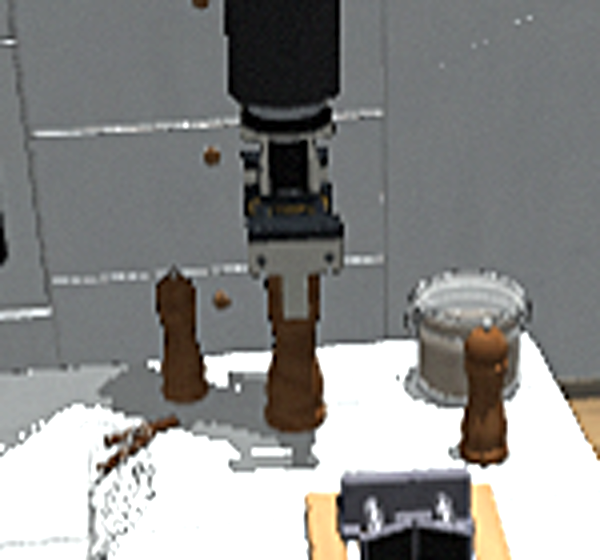

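Gripped, with an opening of 47 mm and the mill still upright. Lifting now.

{"method": "servo_tool", "body": {"motion": [{"offset": [-0.015, 0, 0], "roll": 0, "claw": -1}, {"offset": [-0.03, 0, 0], "roll": 0, "claw": -1}, {"offset": [-0.04, 0, 0], "roll": 0, "claw": -1}, {"offset": [-0.035, 0, 0], "roll": 0, "claw": -1}, {"offset": [0, 0, 0], "roll": 0, "claw": -1}]}}

```text
clock: 5.82
tool_pos: [0.4631, 0.3097, 0.2095]
orientation: [140.4, 89.6, 47.0]
force: [-0.5, 0.4, -2.9]
opening: 0.0468
```

```bash
python3 - <<'E'
from h import *
from plant import ctrl
o=ctrl.get_obs();print(o["tool_pos"],o["force"],o["opening"],go(o,[.519,-.019,o["tool_pos"][2]],86.6))
E
```

```text
[0.46305406 0.30974765 0.2094938 ] [-0.47407494  0.40033881 -2.92780433] 0.04681043796695505 (array([-0.00128572,  0.07499696,  0.32492887]), np.float64(0.062280789026431194), np.float64(-93.33771921097356))
```

{"method": "servo_tool", "body": {"motion": [{"offset": [0, 0.004, 0.015], "roll": 0, "claw": -1}, {"offset": [0, 0.0075, 0.0325], "roll": 0, "claw": -1}, {"offset": [0, 0.0075, 0.0325], "roll": 0, "claw": -1}, {"offset": [0, 0.0075, 0.0325], "roll": 0, "claw": -1}, {"offset": [0, 0.0075, 0.0325], "roll": 0, "claw": -1}, {"offset": [0, 0.0075, 0.0325], "roll": 0, "claw": -1}, {"offset": [0, 0.0075, 0.0325], "roll": 0, "claw": -1}, {"offset": [0, 0.0075, 0.0325], "roll": 0, "claw": -1}, {"offset": [0, 0.0075, 0.0325], "roll": 0, "claw": -1}, {"offset": [0, 0.0075, 0.0325], "roll": 0, "claw": -1}, {"offset": [0, 0.0035, 0.0175], "roll": 0, "claw": -1}, {"offset": [0, 0, 0], "roll": 0, "claw": -1}]}}

```text
clock: 7.32
tool_pos: [0.517, -0.0216, 0.2048]
orientation: [-73.5, 89.9, -167.0]
force: [0.1, -0.3, -2.4]
opening: 0.0472
```

{"method": "servo_tool", "body": {"motion": [{"offset": [0, 0, 0], "roll": 0, "claw": -1}, {"offset": [0, 0, 0], "roll": 0, "claw": -1}]}}

```text
clock: 7.58
tool_pos: [0.5174, -0.0197, 0.2054]
orientation: [-108.9, 90.0, 157.8]
force: [0.5, -0.9, -1.9]
opening: 0.0469
```

```bash
cat > look.py <<'E'
from h import *
from plant import ctrl
import sys
k=sys.argv[1]
o=ctrl.get_obs();print(o["tool_pos"],o["force"].round(2),o["moment"].round(3),o["opening"])
for n in ("side","top"):
    s=ctrl.snapshot(n); np.savez(f"{n}{k}.npz",**s)
    f=s["frame"]; f=f[150:280,240:350] if n=="side" else f[175:260,220:360]
    f=cv2.resize(f,None,fx=4.5 if n=="side" else 5,fy=4.5 if n=="side" else 5,interpolation=cv2.INTER_CUBIC)
    cv2.imwrite(f"pics/{n}{k}.png",cv2.convertScaleAbs(f,alpha=1.3 if n=="side" else 1.7))
E
python3 look.py 3
```

```text
[ 0.51744716 -0.01972385  0.20537657] [ 0.46 -0.92 -1.86] [-0.053 -0.046  0.041] 0.04693099895754272
```

```bash
sleep 1
```

```text
(no output)
```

View pics/side3.png

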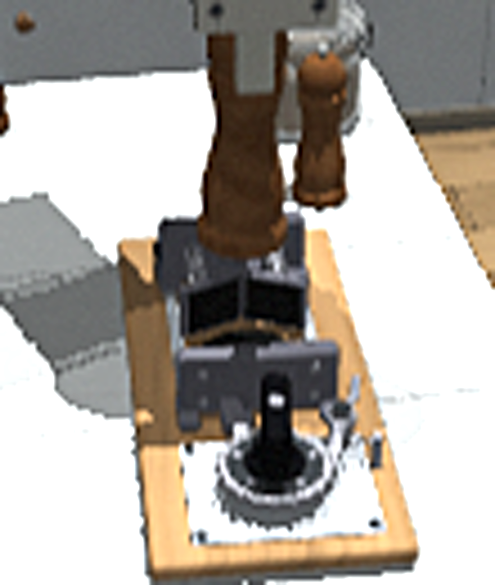

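View pics/top3.png

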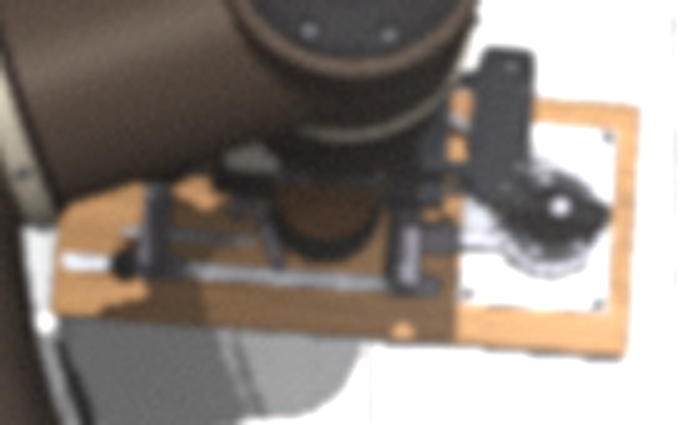

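```bash
python3 - <<'E'
from h import *
s=load("side3");t=load("top3")
for z in (.12,.125,.13,.2): print(z,(proj(s,(.5175,-.0197,z))-[240,150])*4.5,"front foot",(proj(s,(.5175-.003,-.0197-.029,z))-[240,150])*4.5)
C=cloud(s)
for v in range(170,216,4):
    r=C[v,270:320]; m=(r[:,1]<.03)&(r[:,1]>-.1)&(r[:,2]>.1)&(r[:,2]<.27); q=r[m]
    if len(q): print(v,np.where(m)[0][[0,-1]]+270,q[:,0].min().round(4),q[:,0].max().round(4),((q[:,0].min()+q[:,0].max())/2).round(4),"front y",np.sort(q[:,1])[:5].mean().round(4),"z",q[:,2].mean().round(3))
E
```

```text
0.12 [243.37644818 233.93050912] front foot [246.71457556 258.60576339]
0.125 [243.42206784 227.37442906] front foot [246.76975805 251.96446677]
0.13 [243.46787282 220.78611214] front foot [246.82517529 245.28971074]
0.2 [244.12914401 125.03802265] front foot [247.62640259 148.19469732]
170 [287 302] 0.4965 0.5369 0.5167 front y -0.0488 z 0.235
174 [288 301] 0.4989 0.5351 0.517 front y -0.0397 z 0.22
178 [288 300] 0.4991 0.5322 0.5157 front y -0.0374 z 0.207
182 [287 301] 0.4966 0.5359 0.5162 front y -0.0384 z 0.194
186 [286 302] 0.4936 0.5387 0.5161 front y -0.041 z 0.183
190 [285 303] 0.4908 0.5433 0.517 front y -0.0428 z 0.17
194 [285 302] 0.4899 0.5371 0.5135 front y -0.0469 z 0.16
198 [284 303] 0.488 0.543 0.5155 front y -0.0451 z 0.145
202 [284 303] 0.4875 0.5414 0.5144 front y -0.0464 z 0.134
206 [289 298] 0.4989 0.5241 0.5115 front y -0.0482 z 0.124
```

The mill's foot is at about z 0.121 and its centre at (0.5165, -0.0185). That is within 2 mm of the seat, so I'll lower it.

{"method": "servo_tool", "body": {"motion": [{"offset": [0.02, 0, 0], "roll": 0, "claw": -1}, {"offset": [0.03, 0, 0], "roll": 0, "claw": -1}, {"offset": [0.025, 0, 0], "roll": 0, "claw": -1}, {"offset": [0.012, 0, 0], "roll": 0, "claw": -1}, {"offset": [0.006, 0, 0], "roll": 0, "claw": -1}, {"offset": [0, 0, 0], "roll": 0, "claw": -1}, {"offset": [0, 0, 0], "roll": 0, "claw": -1}]}}

```text
clock: 8.55
tool_pos: [0.5182, -0.0202, 0.1133]
orientation: [104.7, 89.9, 11.4]
force: [0.5, 0.2, -2.1]
opening: 0.0476
```

{"method": "servo_tool", "body": {"motion": [{"offset": [0.002, 0, 0], "roll": 0, "claw": -1}, {"offset": [0, 0, 0], "roll": 0, "claw": -1}]}}

```text
clock: 8.8
tool_pos: [0.5176, -0.0204, 0.1106]
orientation: [119.0, 90.0, 25.7]
force: [0.3, -0.3, -1.3]
opening: 0.0472
```

```bash
python3 look.py 4
```

```text
[ 0.5176046  -0.02035533  0.11060712] [ 0.31 -0.28 -1.28] [-0.043 -0.021 -0.003] 0.04719142151473961
```

```bash
sleep 1
```

```text
(no output)
```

View pics/side4.png

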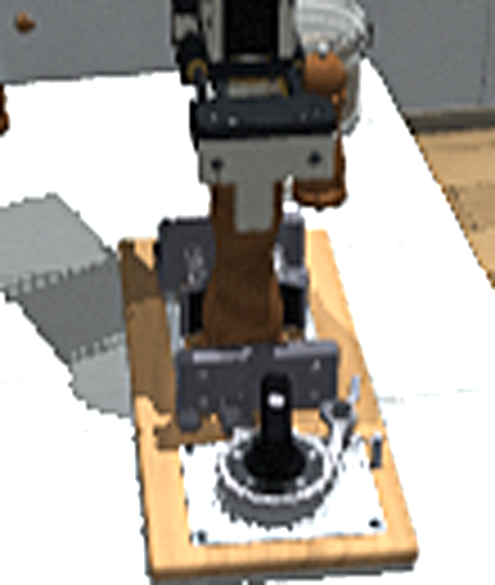

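View pics/top4.png

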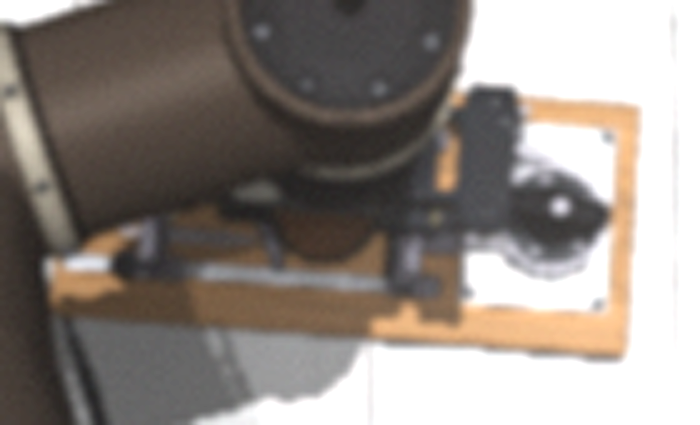

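The mill is between the jaws, roughly mid-gap. I'll lower in small steps until it touches.

{"method": "servo_tool", "body": {"motion": [{"offset": [0.002, 0, 0], "roll": 0, "claw": -1}, {"offset": [0, 0, 0], "roll": 0, "claw": -1}]}}

```text
clock: 9.15
tool_pos: [0.5174, -0.0204, 0.1083]
orientation: [-81.6, 90.0, -174.9]
force: [-0.3, 0.1, -1.3]
opening: 0.0472
```

{"method": "servo_tool", "body": {"motion": [{"offset": [0.0015, 0, 0], "roll": 0, "claw": -1}, {"offset": [0, 0, 0], "roll": 0, "claw": -1}]}}

```text
clock: 9.4
tool_pos: [0.5175, -0.0204, 0.1068]
orientation: [-70.1, 90.0, -163.4]
force: [0.6, 0.6, -1.6]
opening: 0.047
```

{"method": "servo_tool", "body": {"motion": [{"offset": [0.0015, 0, 0], "roll": 0, "claw": -1}, {"offset": [0, 0, 0], "roll": 0, "claw": -1}]}}

```text
clock: 9.65
tool_pos: [0.5177, -0.0203, 0.1055]
orientation: [83.5, 90.0, -9.9]
force: [-0.8, 0.6, -0.5]
opening: 0.0471
```

{"method": "servo_tool", "body": {"motion": [{"offset": [0.001, 0, 0], "roll": 0, "claw": -1}, {"offset": [0, 0, 0], "roll": 0, "claw": -1}]}}

```text
clock: 9.9
tool_pos: [0.5185, -0.0203, 0.1055]
orientation: [91.7, 89.9, -1.7]
force: [-0.5, -0.6, 4.9]
opening: 0.0472
```

{"method": "servo_tool", "body": {"motion": [{"offset": [0.001, 0, 0], "roll": 0, "claw": -1}, {"offset": [0, 0, 0], "roll": 0, "claw": -1}]}}

```text
clock: 10.15
tool_pos: [0.5193, -0.0203, 0.1054]
orientation: [91.4, 89.8, -1.9]
force: [-1.9, -0.3, 12.1]
opening: 0.047
```

Contact at z 0.1055, exactly as expected. I'll back off 2 mm, open slowly and look.

{"method": "servo_tool", "body": {"motion": [{"offset": [-0.0015, 0, 0], "roll": 0, "claw": -1}, {"offset": [0, 0, 0], "roll": 0, "claw": 0.15}, {"offset": [0, 0, 0], "roll": 0, "claw": 0.3}, {"offset": [0, 0, 0], "roll": 0, "claw": 1}, {"offset": [0, 0, 0], "roll": 0, "claw": 1}, {"offset": [0, 0, 0], "roll": 0, "claw": 1}, {"offset": [0, 0, 0], "roll": 0, "claw": 1}]}}

```text
clock: 11.02
tool_pos: [0.5176, -0.0204, 0.1049]
orientation: [-48.1, 90.0, -141.5]
force: [1.0, 0.0, 0.2]
opening: 0.0866
```

```bash
python3 look.py 5
```

```text
[ 0.51759317 -0.02035968  0.1049251 ] [1.03 0.04 0.2 ] [-0.069 -0.029  0.01 ] 0.08660437656661041
```

```bash
sleep 1
```

```text
(no output)
```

View pics/side5.png

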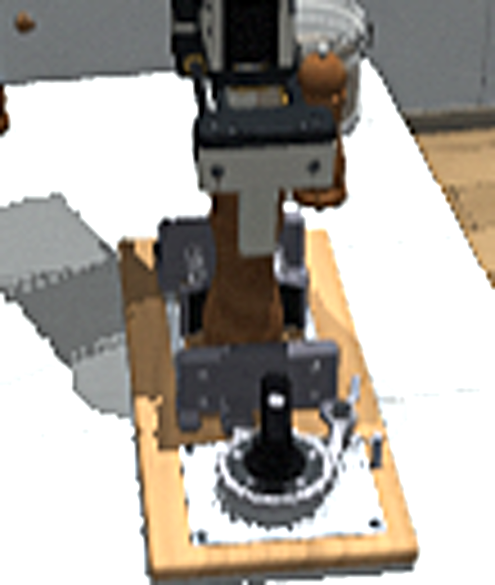

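Released and standing. I'll lift clear and then go over the knob with the jaw axis across the bar, turning +96° so that joint 6 has room for the clockwise winding.

{"method": "servo_tool", "body": {"motion": [{"offset": [-0.01, 0, 0], "roll": 0, "claw": 1}, {"offset": [-0.03, 0, 0], "roll": 0, "claw": 1}, {"offset": [-0.05, 0, 0], "roll": 0, "claw": 1}, {"offset": [-0.04, 0, 0], "roll": 0, "claw": 1}, {"offset": [0, 0, 0], "roll": 0, "claw": 1}]}}

```text
clock: 11.75
tool_pos: [0.5196, -0.0201, 0.2393]
orientation: [104.4, 89.6, 11.0]
force: [-0.1, 0.6, -0.1]
opening: 0.0879
```

```bash
python3 - <<'E'
from h import *
from plant import ctrl
o=ctrl.get_obs();print(o["tool_pos"],o["joint_pos"].round(1),go(o,[.510,-.159,o["tool_pos"][2]],-9.6))
E
```

```text
[ 0.51964807 -0.02007778  0.23932746] [ 19.5   3.8 -14.5   0.1 -71.3  67.2] (array([-0.00026445, -0.00154261,  0.13924805]), np.float64(-83.73731961717726), np.float64(-93.33731961717726))
```

Turning -83.7° puts joint 6 near +166°, which allows the whole winding in a single grip.

{"method": "servo_tool", "body": {"motion": [{"offset": [0, 0, 0.035], "roll": 0, "claw": 1}, {"offset": [0, 0, 0.035], "roll": 0, "claw": 1}, {"offset": [0, 0, 0.035], "roll": 0, "claw": 1}, {"offset": [0, -0.0015, 0.034], "roll": 0, "claw": 1}, {"offset": [0, 0, 0], "roll": -10.4, "claw": 1}, {"offset": [0, 0, 0], "roll": -10.4, "claw": 1}, {"offset": [0, 0, 0], "roll": -10.4, "claw": 1}, {"offset": [0, 0, 0], "roll": -10.4, "claw": 1}, {"offset": [0, 0, 0], "roll": -10.4, "claw": 1}, {"offset": [0, 0, 0], "roll": -10.4, "claw": 1}, {"offset": [0, 0, 0], "roll": -10.4, "claw": 1}, {"offset": [0, 0, 0], "roll": -10.4, "claw": 1}]}}

```text
clock: 13.25
tool_pos: [0.5075, -0.159, 0.2345]
orientation: [179.3, 89.9, 169.4]
force: [0.4, 0.0, 0.6]
opening: 0.0877
```

{"method": "servo_tool", "body": {"motion": [{"offset": [0, 0, 0], "roll": 0, "claw": 1}, {"offset": [0, 0, 0], "roll": 0, "claw": 1}]}}

```text
clock: 13.5
tool_pos: [0.5078, -0.159, 0.2348]
orientation: [177.8, 90.0, 167.4]
force: [0.7, 0.0, -0.3]
opening: 0.088
```

```bash
python3 look.py 6; python3 - <<'E'
from h import *
from plant import ctrl
o=ctrl.get_obs();print(o["tool_pos"],o["joint_pos"].round(1),go(o,[.510,-.159,o["tool_pos"][2]],-9.6))
E
```

```text
[ 0.50775349 -0.15900758  0.23477813] [ 0.67  0.02 -0.3 ] [-0.084 -0.183  0.03 ] 0.08799177676690849
[ 0.50785899 -0.15903538  0.23489246] [  3.7   5.5 -13.2  -0.  -71.3 166. ] (array([-2.89266593e-07,  4.17983411e-04,  2.10010682e-03]), np.float64(-0.7097361668994324), np.float64(-10.30973616689943))
```

```bash
sleep 1
```

```text
(no output)
```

View pics/side6.png

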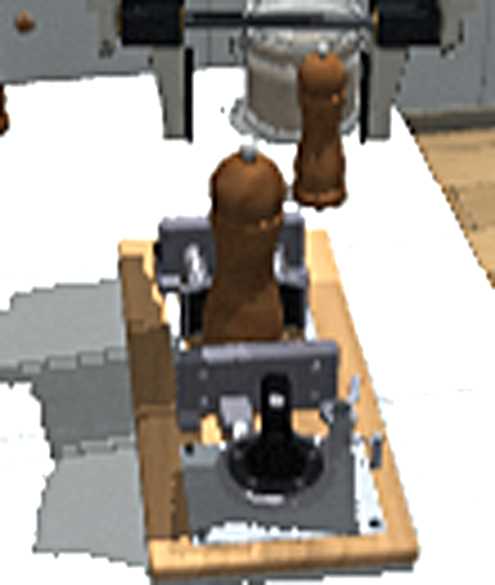

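View pics/top6.png

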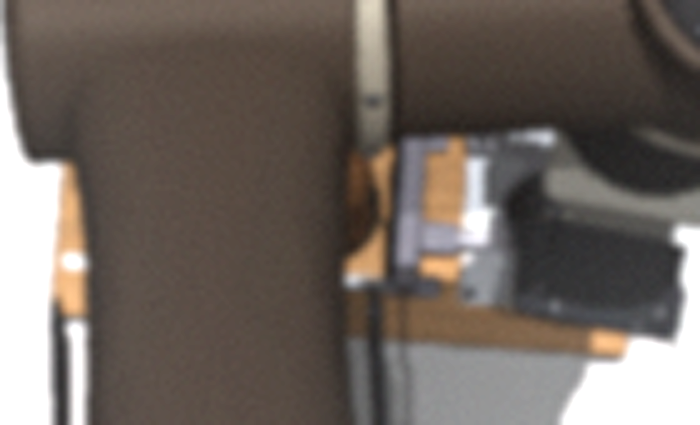

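The mill stands upright at (245,250). The open fingers straddle columns 163 to 395 (middle 279), and the knob bar is centred at about (275,420). Descending over the knob.

```bash
python3 - <<'E'
from h import *
s=load("side6")
for P in ((.5078,-.159,.235),(.5078,-.159,.271),(.510,-.159,.092),(.510,-.19,.092)): print(P,(proj(s,P)-[240,150])*4.5)
E
```

```text
(0.5078, -0.159, 0.235) [271.88128942 192.04983288]
(0.5078, -0.159, 0.271) [272.88611368 133.83261717]
(0.51, -0.159, 0.092) [271.91637564 400.61473023]
(0.51, -0.19, 0.092) [282.10341919 433.53068756]
```

{"method": "servo_tool", "body": {"motion": [{"offset": [0.04, 0, 0.002], "roll": 0, "claw": 1}, {"offset": [0.04, 0, 0], "roll": 0, "claw": 1}, {"offset": [0.04, 0, 0], "roll": 0, "claw": 1}, {"offset": [0.02, 0, 0], "roll": 0, "claw": 1}, {"offset": [0, 0, 0], "roll": 0, "claw": 1}]}}

```text
clock: 14.22
tool_pos: [0.5087, -0.1594, 0.0935]
orientation: [-168.7, 89.8, -179.0]
force: [0.7, -0.0, 0.3]
opening: 0.0878
```

```bash
python3 look.py 7
```

```text
[ 0.50870174 -0.15939713  0.09354448] [ 0.72 -0.    0.34] [-0.087 -0.148 -0.015] 0.08782775624600433
```

```bash
sleep 1
```

```text
(no output)
```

View pics/side7.png

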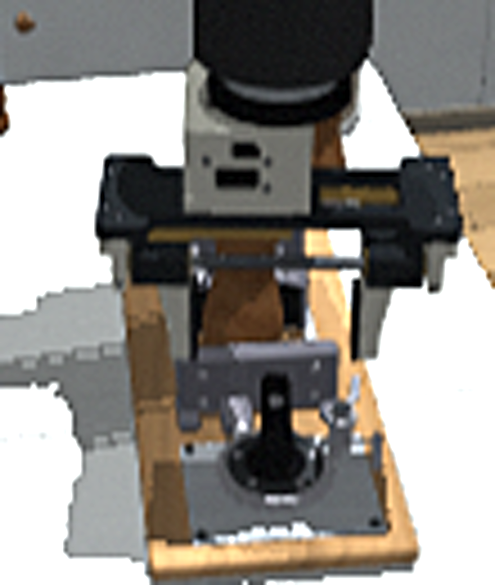

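{"method": "servo_tool", "body": {"motion": [{"offset": [0.025, 0, 0], "roll": 0, "claw": 1}, {"offset": [0.025, 0, 0], "roll": 0, "claw": 1}, {"offset": [0.012, 0, 0], "roll": 0, "claw": 1}, {"offset": [0, 0, 0], "roll": 0, "claw": 1}, {"offset": [0, 0, 0], "roll": 0, "claw": 1}]}}

```text
clock: 14.95
tool_pos: [0.5108, -0.1594, 0.0341]
orientation: [4.0, 89.9, -6.2]
force: [0.5, -0.3, -0.5]
opening: 0.0876
```

```bash
python3 look.py 8; python3 - <<'E'
from h import *
s=load("side8");C=cloud(s)
for u in (280,282,285,318,321,324):
    q=[(v,C[v,u].round(3).tolist()) for v in range(226,256,2)]
    print(u,[ (v,p[1],p[2]) for v,p in q])
E
```

```text
[ 0.51083187 -0.15942502  0.03408362] [ 0.49 -0.26 -0.47] [-0.05  -0.122  0.04 ] 0.08763918510737125
280 [(226, -0.185, 0.16), (228, -0.187, 0.155), (230, -0.189, 0.151), (232, -0.187, 0.143), (234, -0.159, 0.115), (236, -0.16, 0.11), (238, -0.159, 0.103), (240, -0.161, 0.098), (242, -0.161, 0.09), (244, -0.161, 0.084), (246, -0.161, 0.077), (248, -0.104, 0.023), (250, -0.115, 0.025), (252, -0.121, 0.023), (254, -0.13, 0.024)]
282 [(226, -0.186, 0.16), (228, -0.187, 0.155), (230, -0.188, 0.15), (232, -0.191, 0.145), (234, -0.161, 0.117), (236, -0.164, 0.112), (238, -0.161, 0.103), (240, -0.154, 0.091), (242, -0.162, 0.091), (244, -0.161, 0.083), (246, -0.162, 0.077), (248, -0.105, 0.024), (250, -0.116, 0.025), (252, -0.121, 0.023), (254, -0.131, 0.023)]
285 [(226, -0.181, 0.155), (228, -0.183, 0.15), (230, -0.078, 0.066), (232, -0.078, 0.059), (234, -0.079, 0.052), (236, -0.08, 0.046), (238, -0.08, 0.039), (240, -0.074, 0.027), (242, -0.076, 0.021), (244, -0.086, 0.022), (246, -0.096, 0.023), (248, -0.107, 0.024), (250, -0.116, 0.025), (252, -0.123, 0.023), (254, -0.133, 0.024)]
318 
[... 293 characters left out ...]
0.14, 0.024), (254, -0.148, 0.024)]
321 [(226, -0.203, 0.161), (228, -0.207, 0.158), (230, -0.206, 0.151), (232, -0.207, 0.146), (234, -0.179, 0.117), (236, -0.179, 0.111), (238, -0.181, 0.106), (240, -0.177, 0.096), (242, -0.179, 0.091), (244, -0.177, 0.083), (246, -0.179, 0.077), (248, -0.144, 0.041), (250, -0.128, 0.02), (252, -0.14, 0.024), (254, -0.15, 0.024)]
324 [(226, -0.204, 0.161), (228, -0.208, 0.158), (230, -0.208, 0.151), (232, -0.208, 0.145), (234, -0.179, 0.116), (236, -0.182, 0.112), (238, -0.18, 0.104), (240, -0.181, 0.098), (242, -0.946, 0.717), (244, -0.106, 0.023), (246, -0.142, 0.046), (248, -0.144, 0.04), (250, -0.142, 0.031), (252, -0.146, 0.027), (254, -0.147, 0.021)]
```

```bash
sleep 1
```

```text
(no output)
```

View pics/side8.png

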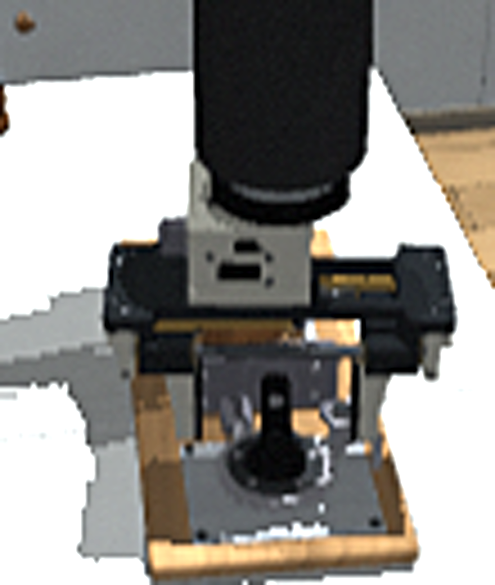

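The finger tips are at z ≈ 0.075, clear of the wheel and straddling the bar. I'll go 11 mm lower and close.

{"method": "servo_tool", "body": {"motion": [{"offset": [0.006, 0, 0], "roll": 0, "claw": 1}, {"offset": [0.005, 0, 0], "roll": 0, "claw": 1}, {"offset": [0, 0, 0], "roll": 0, "claw": 0}, {"offset": [0, 0, 0], "roll": 0, "claw": -0.4}, {"offset": [0, 0, 0], "roll": 0, "claw": -1}, {"offset": [0, 0, 0], "roll": 0, "claw": -1}, {"offset": [0, 0, 0], "roll": 0, "claw": -1}, {"offset": [0, 0, 0], "roll": 0, "claw": -1}]}}

```text
clock: 16.05
tool_pos: [0.5099, -0.1594, 0.022]
orientation: [6.7, 90.0, -3.5]
force: [-0.0, -0.1, 0.1]
opening: 0.0331
```

```bash
python3 look.py 9; python3 - <<'E'
from h import *
from plant import ctrl
o=ctrl.get_obs();print(o["joint_pos"].round(2),go(o,[.51,-.159,.02],0)[2], o["tau"])
E
```

```text
[ 0.50991247 -0.15938483  0.0219951 ] [-0.   -0.08  0.13] [-0.144 -0.116  0.018] 0.03312593539132979
[  3.68  17.41 -29.17   0.   -43.42 166.16] -10.158531545970078 [-1.96537359e-03 -4.60523057e+01  2.14080137e+01  4.99953836e+00
 -1.79062982e-02 -7.51973084e-05]
```

```bash
sleep 1
```

```text
(no output)
```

View pics/side9.png

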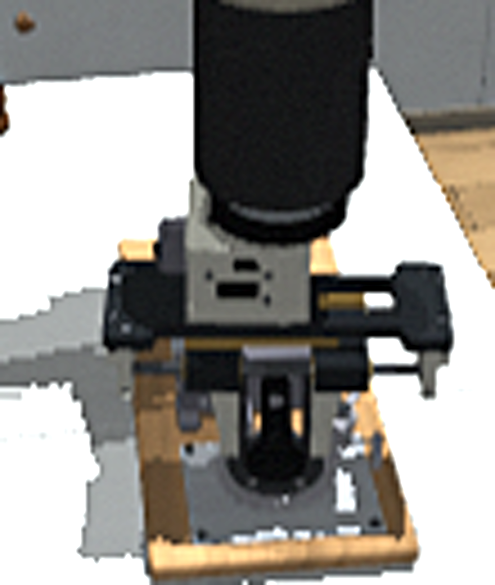

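View pics/top9.png

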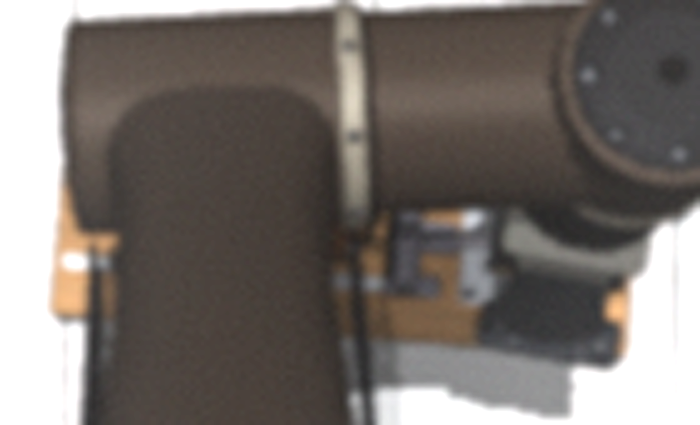

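The jaws are still closing at 33 mm on the 17 mm bar, so I'll finish the grip.

{"method": "servo_tool", "body": {"motion": [{"offset": [0, 0, 0], "roll": 0, "claw": -1}, {"offset": [0, 0, 0], "roll": 0, "claw": -1}, {"offset": [0, 0, 0], "roll": 0, "claw": -1}]}}

```text
clock: 16.52
tool_pos: [0.5108, -0.1594, 0.0222]
orientation: [3.7, 89.9, -6.5]
force: [5.1, -1.8, -2.5]
opening: 0.017
```

```bash
cat > mom.py <<'E'
from h import *
from plant import ctrl
import sys
n=int(sys.argv[1]) if len(sys.argv)>1 else 4
M=[];F=[]
for i in range(n):
    o=ctrl.get_obs(); M.append(o["moment"]);F.append(o["force"]); ctrl.snapshot("side")
o=ctrl.get_obs();M.append(o["moment"]);F.append(o["force"]);M=np.array(M)
h=go(o,o["tool_pos"],0)[2]
print("clk",round(o["clock"],2),"head",round(h,2),"turned(rad) from -10.16:",round(np.radians((-10.16-h)%360),3),"j6",o["joint_pos"][5].round(1),"open",round(o["opening"],4))
print("M",M.mean(0).round(3),"+-",(M.std(0)/np.sqrt(len(M))).round(3),"F",np.mean(F,0).round(2),"pos",o["tool_pos"].round(4),"tau6",o["tau"][5],o["tau"][0].round(3))
E
python3 mom.py 4
```

```text
clk 16.73 head -10.15 turned(rad) from -10.16: 6.283 j6 166.2 open 0.0166
M [-0.816 -1.822  0.021] +- [0.007 0.032 0.009] F [ 4.96 -1.8  -2.59] pos [ 0.5107 -0.1594  0.0221] tau6 -0.02312362950760871 0.245
```

Gripped at 17 mm. There is a 5 N side load, so the axis lies about 1 mm further along +x. I'll relieve that and start turning.

{"method": "servo_tool", "body": {"motion": [{"offset": [0, 0, 0.001], "roll": 0, "claw": -1}, {"offset": [0, 0, 0], "roll": 5, "claw": -1}, {"offset": [0, 0, 0], "roll": 5, "claw": -1}, {"offset": [0, 0, 0], "roll": 5, "claw": -1}, {"offset": [0, 0, 0], "roll": 0, "claw": -1}]}}

```text
clock: 17.35
tool_pos: [0.5107, -0.1595, 0.022]
orientation: [-172.7, 90.0, 162.2]
force: [1.7, 0.2, 1.0]
opening: 0.0169
```

```bash
python3 mom.py 4
```

```text
clk 17.55 head -25.08 turned(rad) from -10.16: 0.26 j6 151.3 open 0.0172
M [-0.001 -0.603 -0.02 ] +- [0.026 0.038 0.013] F [1.06 0.06 1.73] pos [ 0.5107 -0.1595  0.022 ] tau6 0.04118684213608503 -0.322
```

{"method": "servo_tool", "body": {"motion": [{"offset": [0, 0, 0], "roll": 6, "claw": -1}, {"offset": [0, 0, 0], "roll": 6, "claw": -1}, {"offset": [0, 0, 0], "roll": 6, "claw": -1}, {"offset": [0, 0, 0], "roll": 6, "claw": -1}, {"offset": [0, 0, 0], "roll": 6, "claw": -1}, {"offset": [0, 0, 0], "roll": 0, "claw": -1}]}}

```text
clock: 18.3
tool_pos: [0.5106, -0.1594, 0.022]
orientation: [-142.2, 90.0, 162.7]
force: [0.8, 2.2, 2.2]
opening: 0.017
```

```bash
python3 mom.py 4; python3 look.py 10
```

```text
clk 18.5 head -55.05 turned(rad) from -10.16: 0.784 j6 121.3 open 0.0169
M [ 0.598 -0.024 -0.013] +- [0.045 0.044 0.006] F [-0.12  2.02  3.23] pos [ 0.5106 -0.1595  0.022 ] tau6 0.03957154112868011 -0.944
[ 0.51059549 -0.15945504  0.02196067] [-0.18  2.07  3.89] [ 0.741  0.13  -0.029] 0.016856634338692045
```

```bash
sleep 1
```

```text
(no output)
```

View pics/side10.png

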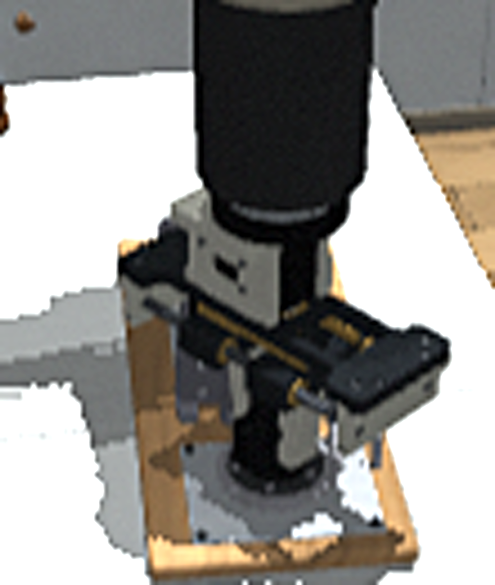

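View pics/top10.png

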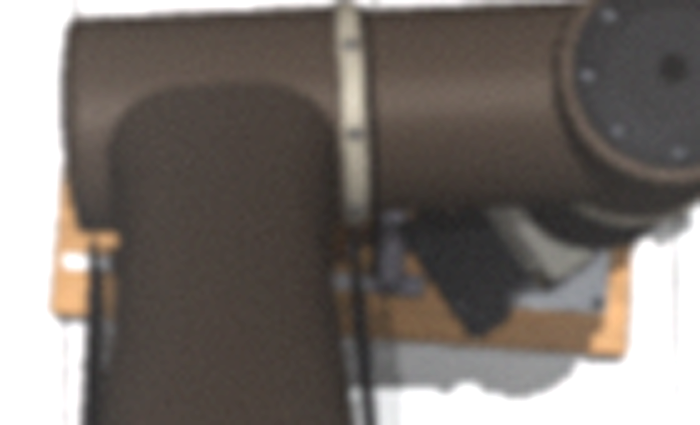

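The jaw is advancing. I'll work out from the first pictures where the nip should come (jaw face and V pad in board coordinates).

```bash
python3 - <<'E'
from h import *
t=load("top0");s=load("side0")
a=np.radians(86.6);bx=np.array([np.cos(a),np.sin(a)]);by=np.array([-np.sin(a),np.cos(a)]);seat=np.array([.5185,-.019])
for n,m in (("top",t),("side",s)):
    C=cloud(m);P=C[m["z_map"]>0];q=P[:,:2]-seat;X=q@bx;Y=q@by;Z=P[:,2]
    print(n)
    k=(Z>.055)&(Z<.076)&(abs(Y)<.07)&(X>-.085)&(X<-.01); print(" jaw X range",np.percentile(X[k],[2,10,50,90,98]).round(4),np.ptp(Y[k]),k.sum())
    for y0,y1 in ((-.05,-.035),(-.035,-.02),(-.02,-.008),(-.006,.006),(.008,.02),(.02,.035),(.035,.05)):
        k=(Z>.04)&(Z<.076)&(Y>y0)&(Y<y1)&(X>.0)&(X<.075)
        if k.sum(): print(" V",y0,y1,np.percentile(X[k],[3,10,50]).round(4),k.sum(),Z[k].max().round(3))
E
```

```text
top
 jaw X range [-0.0622 -0.0605 -0.0528 -0.0449 -0.043 ] 0.10240782951148111 220
 V -0.05 -0.035 [0.0212 0.0212 0.0229] 6 0.071
 V -0.035 -0.02 [0.0237 0.0256 0.0435] 48 0.071
 V -0.02 -0.008 [0.0289 0.0293 0.0363] 22 0.068
 V -0.006 0.006 [0.0341 0.0366 0.0445] 26 0.069
 V 0.008 0.02 [0.0315 0.0327 0.0449] 25 0.072
 V 0.02 0.035 [0.0252 0.0283 0.0471] 45 0.075
 V 0.035 0.05 [0.0215 0.0215 0.0247] 12 0.072
side
 jaw X range [-0.0633 -0.0619 -0.0589 -0.0504 -0.044 ] 0.10239794457776466 240
 V -0.05 -0.035 [0.0169 0.019  0.024 ] 30 0.067
 V -0.035 -0.02 [0.0232 0.0246 0.0295] 54 0.068
 V -0.02 -0.008 [0.0309 0.0314 0.035 ] 40 0.067
 V -0.006 0.006 [0.035  0.0354 0.0379] 39 0.067
 V 0.008 0.02 [0.0274 0.0292 0.0325] 40 0.068
 V 0.02 0.035 [0.0215 0.0229 0.0283] 57 0.067
 V 0.035 0.05 [0.0202 0.0205 0.022 ] 18 0.067
```

From the first images, the jaw face is at X = -43.5 mm and the V face gives a mill centre at about +7.4 mm when nipped. That predicts the nip at about 1.8 ± 0.2 rad of turning from the start. I'll turn to about 1.48 and then go in smaller steps with moment readings.

{"method": "servo_tool", "body": {"motion": [{"offset": [0, 0, 0], "roll": 6.5, "claw": -1}, {"offset": [0, 0, 0], "roll": 6.5, "claw": -1}, {"offset": [0, 0, 0], "roll": 6.5, "claw": -1}, {"offset": [0, 0, 0], "roll": 6.5, "claw": -1}, {"offset": [0, 0, 0], "roll": 6, "claw": -1}, {"offset": [0, 0, 0], "roll": 0, "claw": -1}]}}

```text
clock: 19.35
tool_pos: [0.5106, -0.1594, 0.0219]
orientation: [-117.0, 90.0, 155.9]
force: [-1.3, 4.1, 4.4]
opening: 0.0171
```

```bash
python3 mom.py 6; python3 look.py 11
```

```text
clk 19.65 head -87.05 turned(rad) from -10.16: 1.342 j6 89.3 open 0.0173
M [1.647 0.678 0.019] +- [0.042 0.023 0.008] F [-1.74  4.34  4.96] pos [ 0.5106 -0.1594  0.0219] tau6 0.002282388086314313 -2.074
[ 0.51061623 -0.15938562  0.02192985] [-1.9   4.27  4.61] [1.773 0.724 0.048] 0.01734678535242659
```

```bash
sleep 1
```

```text
(no output)
```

View pics/side11.png

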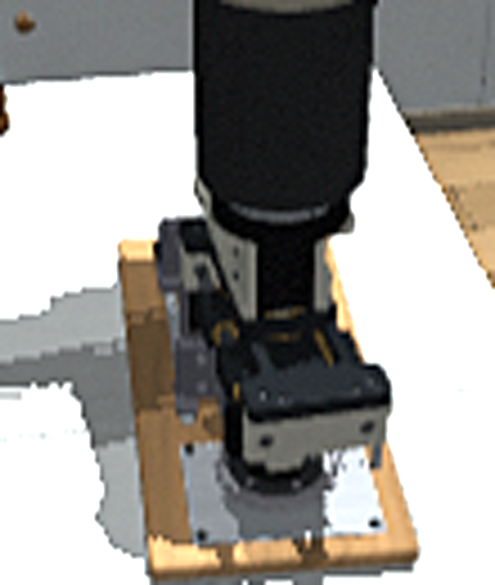

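View pics/top11.png

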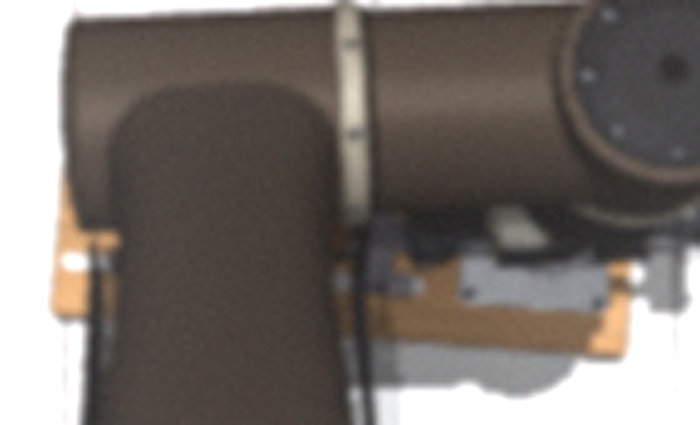

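The gripper clears the mill (the side force is +y, away from what mill contact would give). It is a small eccentricity, so I'll relieve it and continue in small steps.

{"method": "servo_tool", "body": {"motion": [{"offset": [-0.0008, 0, -0.0008], "roll": 0, "claw": -1}, {"offset": [0, 0, 0], "roll": 4, "claw": -1}, {"offset": [0, 0, 0], "roll": 4, "claw": -1}, {"offset": [0, 0, 0], "roll": 4, "claw": -1}, {"offset": [0, 0, 0], "roll": 0, "claw": -1}]}}

```text
clock: 20.38
tool_pos: [0.5104, -0.1592, 0.0223]
orientation: [-55.9, 89.9, -154.9]
force: [1.2, -2.6, -3.5]
opening: 0.0166
```

```bash
python3 mom.py 6
```

```text
clk 20.68 head -99.12 turned(rad) from -10.16: 1.553 j6 77.1 open 0.0165
M [-1.678 -0.399 -0.006] +- [0.15  0.047 0.013] F [ 1.08 -3.71 -5.88] pos [ 0.5105 -0.1591  0.0223] tau6 0.012881035509053618 2.399
```

{"method": "servo_tool", "body": {"motion": [{"offset": [0, 0, 0], "roll": 4, "claw": -1}, {"offset": [0, 0, 0], "roll": 4, "claw": -1}, {"offset": [0, 0, 0], "roll": 4, "claw": -1}, {"offset": [0, 0, 0], "roll": 0, "claw": -1}]}}

```text
clock: 21.18
tool_pos: [0.5105, -0.159, 0.0223]
orientation: [-52.6, 90.0, -163.8]
force: [1.9, -4.2, -7.6]
opening: 0.0164
```

```bash
python3 mom.py 6
```

```text
clk 21.48 head -111.13 turned(rad) from -10.16: 1.762 j6 65.1 open 0.017
M [-2.06  -0.544  0.016] +- [0.006 0.005 0.007] F [ 1.62 -4.95 -7.67] pos [ 0.5105 -0.159   0.0223] tau6 -0.024671765277162194 2.237
```

{"method": "servo_tool", "body": {"motion": [{"offset": [0, 0, 0], "roll": 4, "claw": -1}, {"offset": [0, 0, 0], "roll": 4, "claw": -1}, {"offset": [0, 0, 0], "roll": 4, "claw": -1}, {"offset": [0, 0, 0], "roll": 0, "claw": -1}]}}

```text
clock: 21.98
tool_pos: [0.5105, -0.159, 0.0224]
orientation: [-45.6, 90.0, -168.7]
force: [1.0, -4.6, -8.8]
opening: 0.0167
```

```bash
python3 mom.py 6
```

```text
clk 22.27 head -123.04 turned(rad) from -10.16: 1.97 j6 53.2 open 0.0171
M [-2.047 -0.554  0.076] +- [0.007 0.009 0.017] F [ 1.18 -4.65 -9.07] pos [ 0.5105 -0.1589  0.0224] tau6 -0.06989259738475084 2.204
```

{"method": "servo_tool", "body": {"motion": [{"offset": [0.0004, 0, 0.0004], "roll": 0, "claw": -1}, {"offset": [0, 0, 0], "roll": 4, "claw": -1}, {"offset": [0, 0, 0], "roll": 4, "claw": -1}, {"offset": [0, 0, 0], "roll": 0, "claw": -1}]}}

```text
clock: 22.78
tool_pos: [0.5105, -0.159, 0.0223]
orientation: [-88.6, 90.0, 140.3]
force: [1.1, -2.5, -6.1]
opening: 0.017
```

```bash
python3 mom.py 8
```

```text
clk 23.18 head -131.13 turned(rad) from -10.16: 2.111 j6 45.2 open 0.0169
M [-0.747 -0.082  0.114] +- [0.042 0.012 0.009] F [ 0.64 -1.7  -5.75] pos [ 0.5105 -0.159   0.0223] tau6 -0.12015353422611952 0.378
```

{"method": "servo_tool", "body": {"motion": [{"offset": [0, 0, 0], "roll": 4, "claw": -1}, {"offset": [0, 0, 0], "roll": 4, "claw": -1}, {"offset": [0, 0, 0], "roll": 0, "claw": -1}]}}

```text
clock: 23.55
tool_pos: [0.5106, -0.159, 0.0223]
orientation: [-77.8, 90.0, 143.0]
force: [0.7, -0.3, -5.1]
opening: 0.0169
```

```bash
python3 mom.py 8
```

```text
clk 23.95 head -139.13 turned(rad) from -10.16: 2.251 j6 37.2 open 0.0167
M [-0.152  0.04   0.163] +- [0.042 0.009 0.015] F [ 0.59  0.04 -5.14] pos [ 0.5106 -0.159   0.0223] tau6 -0.16826827079057693 -0.43
```

{"method": "servo_tool", "body": {"motion": [{"offset": [0, 0, 0], "roll": 4, "claw": -1}, {"offset": [0, 0, 0], "roll": 4, "claw": -1}, {"offset": [0, 0, 0], "roll": 0, "claw": -1}]}}

```text
clock: 24.32
tool_pos: [0.5106, -0.159, 0.0223]
orientation: [-112.1, 90.0, 100.8]
force: [0.4, 1.2, -5.4]
opening: 0.0169
```

```bash
python3 mom.py 8; python3 look.py 12
```

```text
clk 24.73 head -147.13 turned(rad) from -10.16: 2.391 j6 29.2 open 0.0171
M [0.438 0.096 0.175] +- [0.046 0.012 0.013] F [ 0.4   1.53 -5.5 ] pos [ 0.5106 -0.159   0.0223] tau6 -0.20048273261636496 -1.177
[ 0.51060637 -0.15899723  0.0223446 ] [ 0.34  1.93 -5.37] [0.653 0.147 0.206] 0.0171226169029084
```

The load onset fits a nip at about 1.73 rad turned (Mz about 0.016, 0.076, 0.114, 0.163 and 0.175 at 1.76, 1.97, 2.11, 2.25 and 2.39). With a start angle of about 0.118 rad from the bar's direction, the third tooth after the nip is θ = 2.555, i.e. 2.437 turned. I'll turn to about 2.50, then back off slowly to confirm where the pawl takes the load.

{"method": "servo_tool", "body": {"motion": [{"offset": [0, 0, 0], "roll": 3.5, "claw": -1}, {"offset": [0, 0, 0], "roll": 3, "claw": -1}, {"offset": [0, 0, 0], "roll": 0, "claw": -1}]}}

```text
clock: 25.2
tool_pos: [0.5106, -0.159, 0.0223]
orientation: [-120.8, 90.0, 85.6]
force: [0.2, 2.8, -4.5]
opening: 0.0165
```

```bash
python3 mom.py 8
```

```text
clk 25.6 head -153.64 turned(rad) from -10.16: 2.504 j6 22.7 open 0.0169
M [1.011 0.095 0.201] +- [0.033 0.007 0.007] F [ 0.19  2.71 -5.29] pos [ 0.5106 -0.159   0.0223] tau6 -0.22063929587602615 -1.895
```

{"method": "servo_tool", "body": {"motion": [{"offset": [0, 0, 0], "roll": -2, "claw": -1}, {"offset": [0, 0, 0], "roll": 0, "claw": -1}]}}

```text
clock: 25.85
tool_pos: [0.5106, -0.159, 0.0224]
orientation: [-137.7, 90.0, 70.7]
force: [-0.1, 3.8, -4.9]
opening: 0.017
```

```bash
python3 mom.py 6
```

```text
clk 26.15 head -151.66 turned(rad) from -10.16: 2.47 j6 24.6 open 0.0164
M [1.349 0.086 0.264] +- [0.022 0.008 0.011] F [ 0.23  3.71 -5.58] pos [ 0.5106 -0.159   0.0223] tau6 -0.25193922221660614 -2.3
```

{"method": "servo_tool", "body": {"motion": [{"offset": [0, 0, 0], "roll": -2, "claw": -1}, {"offset": [0, 0, 0], "roll": 0, "claw": -1}]}}

```text
clock: 26.4
tool_pos: [0.5106, -0.1591, 0.0224]
orientation: [-132.7, 90.0, 77.6]
force: [0.7, 3.7, -5.3]
opening: 0.0168
```

```bash
python3 mom.py 6
```

```text
clk 26.7 head -149.66 turned(rad) from -10.16: 2.435 j6 26.6 open 0.017
M [1.332 0.15  0.003] +- [0.006 0.01  0.006] F [ 0.16  3.46 -5.48] pos [ 0.5106 -0.1591  0.0223] tau6 0.0032054185430752113 -1.788
```

The torque fell from about 0.26 to 0.00 by 2.435 turned, so the pawl holds at about 2.44, exactly the expected tooth. The forward fit gives about 12 to 16 N. I'll let go, lift clear and check by vision.

{"method": "servo_tool", "body": {"motion": [{"offset": [0, 0, 0], "roll": 0, "claw": -0.3}, {"offset": [0, 0, 0], "roll": 0, "claw": 0.2}, {"offset": [0, 0, 0], "roll": 0, "claw": 0.2}, {"offset": [0, 0, 0], "roll": 0, "claw": 0.2}, {"offset": [0, 0, 0], "roll": 0, "claw": 0.2}, {"offset": [0, 0, 0], "roll": 0, "claw": 0.2}, {"offset": [-0.02, 0, 0], "roll": 0, "claw": 0.2}, {"offset": [-0.05, 0, 0], "roll": 0, "claw": 0.2}, {"offset": [-0.05, 0, 0], "roll": 0, "claw": 0.2}, {"offset": [-0.05, 0, 0], "roll": 0, "claw": 0.2}, {"offset": [-0.05, 0, 0], "roll": 0, "claw": 0.2}, {"offset": [0, 0, 0], "roll": 0, "claw": 0.2}]}}

```text
clock: 28.2
tool_pos: [0.5129, -0.1595, 0.2469]
orientation: [144.7, 89.5, -5.0]
force: [-0.9, 0.9, -0.2]
opening: 0.0524
```

```bash
python3 - <<'E'
from h import *
from plant import ctrl
o=ctrl.get_obs();print(o["clock"],o["tool_pos"],o["joint_pos"].round(1),go(o,[.35,-.35,o["tool_pos"][2]],0))
E
```

```text
28.2 [ 0.51293713 -0.15945241  0.24689313] [  3.7   5.3 -11.9   0.1 -72.3  26.6] (array([-0.00117528,  0.08205994,  0.23690014]), np.float64(30.362428581466162), np.float64(-149.63757141853384))
```

{"method": "servo_tool", "body": {"motion": [{"offset": [0, 0.01, 0.03], "roll": 0, "claw": 0.2}, {"offset": [0, 0.012, 0.035], "roll": 0, "claw": 0.2}, {"offset": [0, 0.012, 0.035], "roll": 0, "claw": 0.2}, {"offset": [0, 0.012, 0.035], "roll": 0, "claw": 0.2}, {"offset": [0, 0.012, 0.035], "roll": 0, "claw": 0.2}, {"offset": [0, 0.012, 0.035], "roll": 0, "claw": 0.2}, {"offset": [0, 0.012, 0.03], "roll": 0, "claw": 0.2}, {"offset": [0, 0, 0], "roll": 0, "claw": 0.2}, {"offset": [0, 0, 0], "roll": 0, "claw": 0.2}]}}

```text
clock: 29.32
tool_pos: [0.3491, -0.3484, 0.2419]
orientation: [-75.1, 90.0, 135.2]
force: [0.2, -0.3, 0.1]
opening: 0.0527
```

```bash
python3 look.py 13; python3 - <<'E'
from h import *
a=np.radians(86.6);bx=np.array([np.cos(a),np.sin(a)]);by=np.array([-np.sin(a),np.cos(a)]);seat=np.array([.5185,-.019])
for f in ("top0","top13","side0","side13"):
    m=load(f);C=cloud(m);P=C[m["z_map"]>0];q=P[:,:2]-seat;X=q@bx;Y=q@by;Z=P[:,2]
    print(f)
    k=(Z>.058)&(Z<.076)&(abs(Y)>.033)&(abs(Y)<.052)&(X>-.085)&(X<-.001); print(" jaw X",np.percentile(X[k],[5,50,95]).round(4),k.sum())
    for y0,y1 in ((-.05,-.035),(.035,.05)):
        k=(Z>.04)&(Z<.076)&(Y>y0)&(Y<y1)&(X>.01)&(X<.055)
        if k.sum(): print(" V",y0,y1,np.percentile(X[k],[5,50,95]).round(4),k.sum())
    k=(Z>.05)&(Z<.08)&(X>.055)&(X<.12)&(abs(Y)<.06);print(" bracket",np.percentile(X[k],[5,50,95]).round(4),k.sum())
    k=(Z>.08)&(Z<.103)&(np.hypot(P[:,0]-.5105,P[:,1]+.159)<.045); r=cv2.minAreaRect(P[k][:,:2].astype(np.float32)) if k.sum() else None; print(" bar",r)
    k=(Z>.15)&(Z<.2)&(abs(X)<.06)&(abs(Y)<.05)
    if k.sum(): print(" head",cv2.minEnclosingCircle(np.c_[X[k],Y[k]].astype(np.float32)),Z[k].max())
E
```

```text
[ 0.34911445 -0.34835378  0.24185011] [ 0.18 -0.33  0.05] [ 0.06  -0.003 -0.003] 0.052693630856628475
top0
 jaw X [-0.0607 -0.0538 -0.0448] 76
 V -0.05 -0.035 [0.0212 0.0229 0.0267] 6
 V 0.035 0.05 [0.0215 0.0246 0.0279] 11
 bracket [0.0649 0.0964 0.1063] 242
 bar ((0.5092916488647461, -0.16069699823856354), (0.06131681427359581, 0.01792456954717636), 79.96244049072266)
top13
 jaw X [-0.0331 -0.0241 -0.0154] 79
 V -0.05 -0.035 [0.0304 0.0337 0.0385] 8
 V 0.035 0.05 [0.0307 0.0338 0.0383] 13
 bracket [0.0584 0.0952 0.1063] 280
 bar ((0.5049709677696228, -0.1535194218158722), (0.016182754188776016, 0.04536877200007439), 32.143028259277344)
 head ((0.01435842178761959, 0.002409695414826274), 0.024832896888256073) 0.192760902117052
side0
 jaw X [-0.0622 -0.0587 -0.0486] 75
 V -0.05 -0.035 [0.0174 0.024  0.0284] 29
 V 0.035 0.05 [0.0203 0.022  0.0258] 18
 bracket [0.066  0.0942 0.1041] 308
 bar ((0.5108417272567749, -0.1634339690208435), (0.058660659939050674, 0.01608259417116642), 79.44281005859375)
side13
 jaw X [-0.0327 -0.0289 -0.0179] 76
 V -0.05 -0.035 [0.0306 0.0326 0.0385] 24
 V 0.035 0.05 [0.0298 0.0328 0.0386] 16
 bracket [0.0711 0.0936 0.1028] 179
 bar ((0.51053786277771, -0.15996326506137848), (0.01753346621990204, 0.06251534819602966), 31.949783325195312)
 head ((0.00866751093417406, -0.0012577679008245468), 0.023870594799518585) 0.1918558792947863
```

```bash
sleep 1
```

```text
(no output)
```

View pics/side13.png

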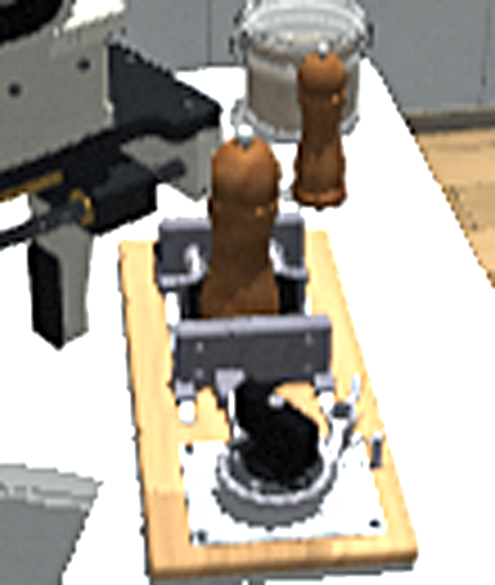

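View pics/top13.png

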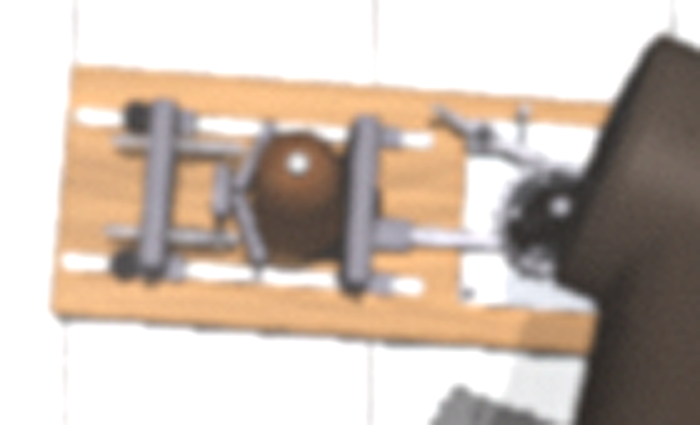

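The pictures show the mill upright between the jaws at (245,230) and the pawl holding. The V pad moved about 9.7 mm against its springs, which is about 15.5 N. The bar reads about 138° turned, which fits the third tooth. Handing in.

```bash
python3 - <<'E'
from plant import ctrl
print(ctrl.close_job())
E
```

```text
the job is handed in; nothing more can be done
None
```

The job is handed in at about 29 s of the 72 s allowed. The largest mill stands clamped between the jaws, held by the pawl, and the robot is clear of everything. `close_job()` gave no verdict.

**What I did:** I gripped the mill by its head, stood it within about 2 mm of the seat, and let go. I then wound the knob clockwise in one grip to three clicks past the nip, eased back until the pawl took the load, released it and moved away.

**Clamping force:** my estimate is about 15 N, inside the wanted 12 to 18 N.
- **V pad:** it moved about 9.7 mm against its springs, which gives about 15.5 N. Individual readings ran from 8.6 to 11.8 mm, or about 14 to 19 N.
- **Knob torque:** the readings while winding forward give 12 to 16 N.

**Pawl:** while easing back, the knob torque fell to zero at about 2.44 rad of turning, right at the expected tooth. The camera measured the bar at 2.41 rad turned.

**Checks that disagreed:**
- The reported tool height was about 37 mm lower than the cameras showed, so I set all heights from the images.
- One torque reading while easing back was too high (0.26 N m, which would mean about 22 N). I put it down to friction, but did not confirm that.
- The nip came at 1.73 rad by torque and 1.83 rad by vision, which is within the error I expected.

The robot never touched the mug or the sugar jar. I did not measure their positions again at the end.

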